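# Dress the cheese carousel

## Robot

A 6-joint arm with a two-finger parallel gripper is mounted at the origin on the work surface. World frame = base frame: x ahead of the robot, y to its left, z up, the work surface at z = 0. Lengths are in m, angles in rad, forces in N, time in s.
With the tool pointing down it reaches from about 0.35 to 0.975 m from the base axis. Payload 17.4 kg.
Tool frame: the origin (TCP) lies between the finger pads; the fingertips stand 22 mm ahead of it and the grasp point (between the pads) lies 3 mm ahead of it (manip.nose_length is the z of the fingertips in the tool frame, in m); z points along the fingers, y is the line along which they close (so a half turn about z gives the same grasp; the last joint's range is limited). The gripper opens to 85 mm and grips with 20 to 120 N. Pads are 22 mm wide; open, the fingers measure 114 mm over their backs; the gripper's body (76 mm by 85 mm) begins 54 mm behind the grasp point. The pads swing forward as they close: fully open they stand 13 mm farther back than shut.
Start: joints at [1.306, 0.116, 1.442, -0, 1.584, -0.038], TCP at [0.152, 0.658, 0.253] pointing down, gripper open.
Joint ranges: [-2.83, 2.83], [-0.83, 2.19], [0.07, 2.5], [-1.14, 4.28], [0.01, 3], [-2.97, 2.97]. Speed limits (rad/s): [1.89, 1.89, 2.22, 3.14, 3.14, 3.14].

## Interface

Orientations are given as a unit quaternion [x, y, z, w].
In Python, from bench import manip, get_image, camera_model gives the robot as it stands.
- The arm moves only by the tool move_arm, never from a script. Its arguments are lists of equal length, an entry for each row: "jaw": the opening, from 0 (shut) to 1 (fully open); "delta_pos": the shift along the tool's x, y, z in units of 0.75 m (1.0 is 0.75 m), a list of three; "yaw": the turn about the tool's z in units of pi/2 rad (1.0 is pi/2 rad). A call has 1 to 8 rows; each row shifts and turns the commanded pose from where the row before left it, along the tool's axes as they then stand; what a row does not reach is not made up. A row lasts 1/10 s, in which the tool goes at most 50 mm and 8.59 degrees, less where a joint would pass 70% of its speed; a pose out of reach is approached as far as the arm can. A call with a number of a shift or a turn outside -1 to 1 is refused whole. A call with a gripper value outside its range is refused whole. The fingers move at their own pace and stop on an object; the grip force is fixed at half the most. Time passes only in rows, so rows that do not move let the fingers close. It gives the time, the measured TCP pose, the force, the opening and the grip force at its end, in the units of the state.
- manip.observe(): the state, without advancing time (a new reading comes with each control period).
- get_image(name): name is "scene" or "top" or "wrist"; returns the picture (384x512x3 uint8, red, green, blue); there is no depth.
- camera_model(name): a dict with "fx", "fy", "cx", "cy" (pixels), "dist_coeffs" ([k1, k2, p1, p2, k3] as OpenCV has them; the pictures are not rectified), "R" (3x3) and "t" (3): a world point X has camera coordinates R X + t. Camera axes: x right, y down, z forward; pixel columns grow to the right and rows downward; lengths in m; the calibration is good to about 2 mm. A picture is of the moment at which its call begins: read the wrist's pose just before it. camera_model takes no time and is no camera call; for the wrist camera it gives the pose at the moment of the call.
- manip.hand_in(): hands the job in; it is judged then, once.
The state is a dict: "time_s": time; "qpos": joint angles; "qd": joint speeds; "tau": joint torques, N m; "tcp_pos": TCP position; "orientation": TCP orientation; "force": force on the tool from outside, world axes, zero at the start; "ft_torque": the same for the moment, N m; "gripper_width": finger opening in m; "grasp_force": force on a finger pad.
Only numpy, scipy, OpenCV 4.12 (cv2) and the standard library are available. Lean on these libraries where they do the work, as an engineer would, in place of code of your own. Each camera call takes 0.05 s, during which the arm holds its last target. There are 200 camera calls.

## Task

Set out the cheese carousel: lay one oatcake level and centred on each of its three small white pedestals, always loading the empty pedestal that stands at the brass front mark and then turning the carousel on by one click, counter-clockwise seen from above, to bring the next one to the mark, so that the carousel ends with the third pedestal at the mark. Every cheese round on the counter (there are one to three) must finish flat and centred on an oatcake of its own, in whatever order suits you. Leave the pepper mill and the small white bowl standing where they are.

Things in the scene. Friction and masses are not known exactly. Their poses are not given: they have to be found in the camera images.
- carousel (a joint): Angle (rad) of the carousel about its upright axis, positive counter-clockwise seen from above. Starts at the first stop, 0. Click stops 72 degrees apart: 0 (pedestal 1 at the front mark), 1.257 (pedestal 2), 2.513 (pedestal 3); left near a stop it pulls itself in to within about 0.05. Hard ends at -0.25 and 2.8. It takes about 0.2 N m to turn, more if fast; what stands on it lies loose.
- knob_grip (a point): Middle of the carousel's grip, on its turning axis, 142 mm above the counter: a dark steel bar 42 mm long (this point's x axis), 14 mm thick (its y axis), 34 mm high (125 to 159 mm above the counter), on an 18 mm column over a conical wooden hub (96 mm across at the plate, 58 mm high). It turns with the carousel. Pinch it across its 14 mm thickness from above and turn the wrist.
- front_mark (a point): Brass mark on the spur of the base, on the robot's side of the carousel, 170 mm from its axis, 15 mm above the counter; the front place is the direction from the axis to this mark.
- stand: Fixed steel base of the carousel (290 mm across, 18 mm high); origin on the turning axis at counter height; its -x axis points to the front mark. On it turns a dark round wooden plate, 300 mm across, its top 34 mm above the counter, with three pedestals and, in the two other places, two unused square slate tiles (50 mm, 6 mm high).
- pedestal1 (a point): Centre of the flat top of pedestal 1, white ceramic: top disc 34 mm across and 8 mm thick, stem 18 mm thick, foot 36 mm across, top 60 mm above the counter (26 mm above the plate). It stands 110 mm from the carousel's axis, at the front mark at the start.
- pedestal2 (a point): As pedestal 1: top centre of pedestal 2, one click (72 degrees) clockwise of pedestal 1 seen from above.
- pedestal3 (a point): As pedestal 1: top centre of pedestal 3, one click clockwise of pedestal 2 seen from above.
- oatcake1: An oatcake: hard brown disc, 56 mm across, 14 mm thick, its rim bevelled 4 mm above and below a 6 mm upright band, about 30 g, starts flat on the counter; origin at its centre, z along its axis (either face may be up).
- oatcake2: An oatcake: hard brown disc, 56 mm across, 14 mm thick, its rim bevelled 4 mm above and below a 6 mm upright band, about 30 g, starts flat on the counter; origin at its centre, z along its axis (either face may be up).
- oatcake3: An oatcake: hard brown disc, 56 mm across, 14 mm thick, its rim bevelled 4 mm above and below a 6 mm upright band, about 30 g, starts flat on the counter; origin at its centre, z along its axis (either face may be up).
- cheese1: A wax-coated cheese round: pale hard disc, 46 mm across, 18 mm thick, its rim bevelled 6 mm above and below a 6 mm upright band, about 35 g, starts flat on the counter; origin at its centre, z along its axis (either face may be up). May be absent.
- cheese2: A wax-coated cheese round: pale hard disc, 46 mm across, 18 mm thick, its rim bevelled 6 mm above and below a 6 mm upright band, about 35 g, starts flat on the counter; origin at its centre, z along its axis (either face may be up). May be absent.
- cheese3: A wax-coated cheese round: pale hard disc, 46 mm across, 18 mm thick, its rim bevelled 6 mm above and below a 6 mm upright band, about 35 g, starts flat on the counter; origin at its centre, z along its axis (either face may be up). May be absent.
- mill: Bystander: dark wooden pepper mill, 44 mm across, 108 mm tall, standing among the discs; origin at the centre of its foot.
- ramekin: Bystander: small white bowl, 56 mm across, 35 mm tall, standing among the discs; origin at the centre of its foot.
There are look-alikes about, which are no part of the job. What is shaped like the cheese2 but red or turquoise is not meant.

How it is judged:
On the way, in this order (a step that is already met when the one before it is completed fails the run):
1. an oatcake lies released, level and centred on pedestal 1 at the front mark (value of joint carousel between -0.12 and 0.12 rad and (((horizontal distance between oatcake1 and pedestal1 below 0.01 m and height (world z) of oatcake1 between 0.063 and 0.071 m and angle between the z axis of oatcake1 and the z axis of stand, either way round below 0.09 rad) and contact force between the fingers and oatcake1 below 0.05 N and linear speed of oatcake1 below 0.02 m/s) or ((horizontal distance between oatcake2 and pedestal1 below 0.01 m and height (world z) of oatcake2 between 0.063 and 0.071 m and angle between the z axis of oatcake2 and the z axis of stand, either way round below 0.09 rad) and contact force between the fingers and oatcake2 below 0.05 N and linear speed of oatcake2 below 0.02 m/s) or ((horizontal distance between oatcake3 and pedestal1 below 0.01 m and height (world z) of oatcake3 between 0.063 and 0.071 m and angle between the z axis of oatcake3 and the z axis of stand, either way round below 0.09 rad) and contact force between the fingers and oatcake3 below 0.05 N and linear speed of oatcake3 below 0.02 m/s))), for 0.3 s.
2. the carousel rests at its second stop (value of joint carousel between 1.1366 and 1.3766 rad and velocity of joint carousel between -0.1 and 0.1 rad/s), for 0.3 s.
3. an oatcake lies released, level and centred on pedestal 2 at the front mark (value of joint carousel between 1.1366 and 1.3766 rad and (((horizontal distance between oatcake1 and pedestal2 below 0.01 m and height (world z) of oatcake1 between 0.063 and 0.071 m and angle between the z axis of oatcake1 and the z axis of stand, either way round below 0.09 rad) and contact force between the fingers and oatcake1 below 0.05 N and linear speed of oatcake1 below 0.02 m/s) or ((horizontal distance between oatcake2 and pedestal2 below 0.01 m and height (world z) of oatcake2 between 0.063 and 0.071 m and angle between the z axis of oatcake2 and the z axis of stand, either way round below 0.09 rad) and contact force between the fingers and oatcake2 below 0.05 N and linear speed of oatcake2 below 0.02 m/s) or ((horizontal distance between oatcake3 and pedestal2 below 0.01 m and height (world z) of oatcake3 between 0.063 and 0.071 m and angle between the z axis of oatcake3 and the z axis of stand, either way round below 0.09 rad) and contact force between the fingers and oatcake3 below 0.05 N and linear speed of oatcake3 below 0.02 m/s))), for 0.3 s.
4. the carousel rests at its third stop (value of joint carousel between 2.3933 and 2.6333 rad and velocity of joint carousel between -0.1 and 0.1 rad/s), for 0.3 s.
5. an oatcake lies released, level and centred on pedestal 3 at the front mark (value of joint carousel between 2.3933 and 2.6333 rad and (((horizontal distance between oatcake1 and pedestal3 below 0.01 m and height (world z) of oatcake1 between 0.063 and 0.071 m and angle between the z axis of oatcake1 and the z axis of stand, either way round below 0.09 rad) and contact force between the fingers and oatcake1 below 0.05 N and linear speed of oatcake1 below 0.02 m/s) or ((horizontal distance between oatcake2 and pedestal3 below 0.01 m and height (world z) of oatcake2 between 0.063 and 0.071 m and angle between the z axis of oatcake2 and the z axis of stand, either way round below 0.09 rad) and contact force between the fingers and oatcake2 below 0.05 N and linear speed of oatcake2 below 0.02 m/s) or ((horizontal distance between oatcake3 and pedestal3 below 0.01 m and height (world z) of oatcake3 between 0.063 and 0.071 m and angle between the z axis of oatcake3 and the z axis of stand, either way round below 0.09 rad) and contact force between the fingers and oatcake3 below 0.05 N and linear speed of oatcake3 below 0.02 m/s))), for 0.3 s.
At the end, for the whole second after the job is handed in: The carousel rests at its third stop (within 0.12 rad); each oatcake lies on a pedestal and each cheese round present on an oatcake of its own, level within 0.09 rad, off-centre by less than 10 mm, at rest and released (value of joint carousel between 2.3933 and 2.6333 rad and ((horizontal distance between oatcake1 and pedestal1 below 0.01 m and height (world z) of oatcake1 between 0.063 and 0.071 m and angle between the z axis of oatcake1 and the z axis of stand, either way round below 0.09 rad) or (horizontal distance between oatcake1 and pedestal2 below 0.01 m and height (world z) of oatcake1 between 0.063 and 0.071 m and angle between the z axis of oatcake1 and the z axis of stand, either way round below 0.09 rad) or (horizontal distance between oatcake1 and pedestal3 below 0.01 m and height (world z) of oatcake1 between 0.063 and 0.071 m and angle between the z axis of oatcake1 and the z axis of stand, either way round below 0.09 rad)) and ((horizontal distance between oatcake2 and pedestal1 below 0.01 m and height (world z) of oatcake2 between 0.063 and 0.071 m and angle between the z axis of oatcake2 and the z axis of stand, either way round below 0.09 rad) or (horizontal distance between oatcake2 and pedestal2 below 0.01 m and height (world z) of oatcake2 between 0.063 and 0.071 m and angle between the z axis of oatcake2 and the z axis of stand, either way round below 0.09 rad) or (horizontal distance between oatcake2 and pedestal3 below 0.01 m and height (world z) of oatcake2 between 0.063 and 0.071 m and angle between the z axis of oatcake2 and the z axis of stand, either way round below 0.09 rad)) and ((horizontal distance between oatcake3 and pedestal1 below 0.01 m and height (world z) of oatcake3 between 0.063 and 0.071 m and angle between the z axis of oatcake3 and the z axis of stand, either way round below 0.09 rad) or (horizontal distance between oatcake3 and pedestal2 below 0.01 m and height (world z) of oatcake3 between 0.063 and 0.071 m and angle between the z axis of oatcake3 and the z axis of stand, either way round below 0.09 rad) or (horizontal distance between oatcake3 and pedestal3 below 0.01 m and height (world z) of oatcake3 between 0.063 and 0.071 m and angle between the z axis of oatcake3 and the z axis of stand, either way round below 0.09 rad)) and ((horizontal distance between cheese1 and oatcake1 below 0.01 m and height (world z) of cheese1 between 0.079 and 0.087 m and angle between the z axis of cheese1 and the z axis of stand, either way round below 0.09 rad) or (horizontal distance between cheese1 and oatcake2 below 0.01 m and height (world z) of cheese1 between 0.079 and 0.087 m and angle between the z axis of cheese1 and the z axis of stand, either way round below 0.09 rad) or (horizontal distance between cheese1 and oatcake3 below 0.01 m and height (world z) of cheese1 between 0.079 and 0.087 m and angle between the z axis of cheese1 and the z axis of stand, either way round below 0.09 rad)) and ((horizontal distance between cheese2 and oatcake1 below 0.01 m and height (world z) of cheese2 between 0.079 and 0.087 m and angle between the z axis of cheese2 and the z axis of stand, either way round below 0.09 rad) or (horizontal distance between cheese2 and oatcake2 below 0.01 m and height (world z) of cheese2 between 0.079 and 0.087 m and angle between the z axis of cheese2 and the z axis of stand, either way round below 0.09 rad) or (horizontal distance between cheese2 and oatcake3 below 0.01 m and height (world z) of cheese2 between 0.079 and 0.087 m and angle between the z axis of cheese2 and the z axis of stand, either way round below 0.09 rad)) and ((horizontal distance between cheese3 and oatcake1 below 0.01 m and height (world z) of cheese3 between 0.079 and 0.087 m and angle between the z axis of cheese3 and the z axis of stand, either way round below 0.09 rad) or (horizontal distance between cheese3 and oatcake2 below 0.01 m and height (world z) of cheese3 between 0.079 and 0.087 m and angle between the z axis of cheese3 and the z axis of stand, either way round below 0.09 rad) or (horizontal distance between cheese3 and oatcake3 below 0.01 m and height (world z) of cheese3 between 0.079 and 0.087 m and angle between the z axis of cheese3 and the z axis of stand, either way round below 0.09 rad)) and linear speed of each of oatcake1, oatcake2, oatcake3, cheese1, cheese2, cheese3 below 0.02 m/s); the robot touches nothing.
It fails at once if the mill is tipped over or moved more than 50 mm (distance of mill from where it was at the start of the episode above 0.05 m or angle between mill's own z axis and vertical above 0.5 rad).
It fails at once if the ramekin is tipped over or moved more than 50 mm (distance of ramekin from where it was at the start of the episode above 0.05 m or angle between ramekin's own z axis and vertical above 0.5 rad).
Of cheese1, cheese2, cheese3 only 1 to 3 are there at a start; the rules pass over those that are not, and their reading is None.
At some moment in a run one of cheese1, cheese2, cheese3 may be knocked a few centimetres aside while the robot is not near it.
Once in a run the grip may slacken for a moment while it holds something.
It also fails if it takes over 210 s, if anything falls off the work surface, if the arm or the gripper's body presses on something with over 40 N, if the wrist force passes 120 N, or if a joint passes its speed limit or range.

## Working session

There is one attempt and no reset: what is moved stays moved. The work goes in short steps, Python scripts to look and compute and a tool call to move; the robot and the scene stay as the last step left them, time stands still between calls to the robot, and variables do not carry over. Pictures are saved under pics/ and viewed, at most 14 in all, crops included, and the job is handed in when it is done.

Besides the shell and the picture viewer there is one more tool, called after ">>>" by a JSON object that holds its "method" and its "body". move_arm: Moves the arm, as the interface text tells. Its arguments: {"type":"object","properties":{"jaw":{"type":"array","items":{"type":"number"}},"delta_pos":{"type":"array","items":{"type":"array","items":{"type":"number","minimum":-1,"maximum":1}}},"yaw":{"type":"array","items":{"type":"number","minimum":-1,"maximum":1}}},"required":["jaw","delta_pos","yaw"]}

```bash
ls; mkdir -p pics; python3 - <<'E'
from bench import manip,get_image,camera_model
import cv2,numpy as np
s=manip.observe();print({k:np.round(v,4).tolist() for k,v in s.items()}, manip.nose_length)
for n in("top","scene"):
    im=get_image(n);cv2.imwrite(f"pics/{n}0.png",im[:,:,::-1])
    m=camera_model(n);print(n,m)
E
```

```text
pics
{'time_s': 0.0, 'qpos': [1.3062, 0.1165, 1.4423, -0.0, 1.584, -0.0378], 'qd': [-0.0013, -0.0013, 0.0008, 0.0009, 0.0, -0.0016], 'tau': [-0.0085, -73.2023, -63.247, -0.0005, 0.0063, -0.0001], 'tcp_pos': [0.1517, 0.6575, 0.2525], 'orientation': [0.1131, 0.9936, -0.0006, -0.0001], 'force': [0.8441, 0.9924, 0.3379], 'ft_torque': [-0.033, 0.0147, 0.0272], 'grasp_force': 0.0, 'gripper_width': 0.0853} 0.022
top {'fx': 382.3030205692975, 'fy': 382.3030205692975, 'cx': 259.1256562930595, 'cy': 194.22195362536235, 'dist_coeffs': array([-0.05095685,  0.        ,  0.        ,  0.        ,  0.        ]), 'R': array([[-0.01939859, -0.99980783, -0.00282819],
       [-0.98052893,  0.01957726, -0.19539637],
       [ 0.19541419, -0.00101729, -0.98072028]]), 't': array([0.01986032, 0.60948095, 1.05423052])}
scene {'fx': 394.5647844894718, 'fy': 394.5647844894718, 'cx': 258.5972081869773, 'cy': 186.315046585787, 'dist_coeffs': array([-0.05364187,  0.        ,  0.        ,  0.        ,  0.        ]), 'R': array([[ 0.84501046,  0.53474901,  0.00090346],
       [ 0.45632297, -0.72019871, -0.5225736 ],
       [-0.27879504,  0.44199242, -0.8525937 ]]), 't': array([-0.49317635, -0.22221063,  1.47356777])}
```

View pics/top0.png

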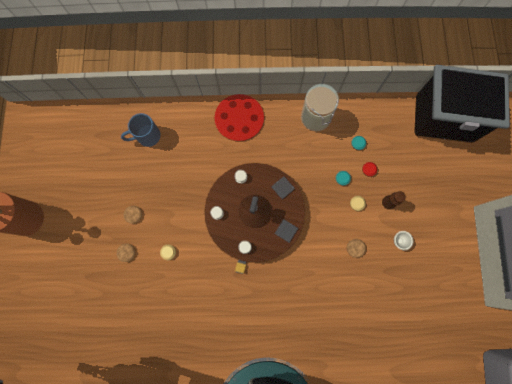

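View pics/scene0.png

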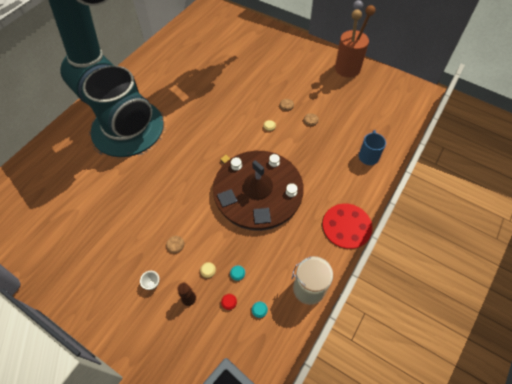

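```bash
cat > h.py <<'E'
import cv2,numpy as np
from bench import manip,get_image,camera_model
def ray(m,px,z):
    K=np.array([[m["fx"],0,m["cx"]],[0,m["fy"],m["cy"]],[0,0,1]])
    p=cv2.undistortPoints(np.array(px,float).reshape(-1,1,2),K,np.array(m["dist_coeffs"])).reshape(-1,2)
    R=np.array(m["R"]);t=np.array(m["t"]);C=-R.T@t
    d=np.c_[p,np.ones(len(p))]@R
    return C+d*((z-C[2])/d[:,2])[:,None]
def proj(m,P):
    K=np.array([[m["fx"],0,m["cx"]],[0,m["fy"],m["cy"]],[0,0,1]])
    return cv2.projectPoints(np.array(P,float).reshape(-1,1,3),cv2.Rodrigues(np.array(m["R"]))[0],np.array(m["t"]),K,np.array(m["dist_coeffs"]))[0].reshape(-1,2)
def rect(name,im,m,c,z,half=0.06,ppm=4):
    """orthophoto at height z centred on world c; rows: -x, cols: -y; ppm px/mm"""
    n=int(half*2000*ppm);v=(np.arange(n)-n/2+.5)/(1000*ppm)
    X,Y=np.meshgrid(c[0]-v,c[1]-v,indexing="ij")
    uv=proj(m,np.c_[X.ravel(),Y.ravel(),np.full(X.size,z)]).astype(np.float32)
    return cv2.remap(im,uv[:,0].reshape(n,n),uv[:,1].reshape(n,n),cv2.INTER_CUBIC)
def blob(name,im,m,guess,z,rad,r0=0.045):
    """centroid of the disc-like blob differing from surrounding ring"""
    o=cv2.cvtColor(rect(name,im,m,guess,z,r0,2),cv2.COLOR_RGB2LAB).astype(float)
    n=len(o);yy,xx=np.mgrid[:n,:n]-n/2+.5
    ring=np.hypot(xx,yy)>(rad+.008)*2000
    med=np.median(o[ring],0);d=np.linalg.norm(o-med,axis=2)
    # matched disc minus ring
    R=rad*2000;k=int(R*1.6)
    ky,kx=np.mgrid[-k:k+1,-k:k+1];rr=np.hypot(kx,ky)
    ker=np.where(rr<R,1/(np.pi*R*R),0);ann=(rr>=R)&(rr<R*1.35);ker=ker-ann/ann.sum()
    f=cv2.filter2D(np.minimum(d,60),-1,ker);i=np.unravel_index(f.argmax(),f.shape)
    return guess[0]-yy[i]/2000,guess[1]-xx[i]/2000,f.max()
E
python3 - <<'E'
from h import *
im=cv2.imread("pics/top0.png")[:,:,::-1].copy();m=camera_model("top")
sc=cv2.imread("pics/scene0.png")[:,:,::-1].copy();ms=camera_model("scene")
for n,px,z,r,ps in[("oatA",(133,215),.014,.026,(311,120)),("oatB",(127,253),.014,.026,(287,105)),("oatC",(356,248),.014,.026,(175,244)),("chA",(168,253),.018,.02,(270,126)),("chB",(358,203),.018,.02,(208,270)),("ped1",(245,247),.06,.017,(236,164)),("ped2",(217,213),.06,.017,(274,160)),("ped3",(241,176),.06,.017,(292,190)),("mill",(393,200),.0,.02,(187,290)),("ram",(403,240),.035,.026,(150,281)),("mark",(240,268),.015,.009,(226,160)),("knob",(254,203),.159,.01,(258,168))]:
    g=ray(m,[px],z)[0];gs=ray(ms,[ps],z)[0]
    b=blob("top",im,m,g,z,r);b2=blob("scene",sc,ms,gs,z,r)
    print(n,g[:2].round(3),np.round(b,4),"|",gs[:2].round(3),np.round(b2,4))
o=rect("top",im,m,(.55,.0),.06,.2,1.5);cv2.imwrite("pics/rect0.png",o[:,:,::-1])
E
```

```text
oatA [0.562 0.391] [ 0.5622  0.3813 13.6874] | [0.571 0.388] [ 0.5698  0.3759 21.3947]
oatB [0.449 0.404] [ 0.448   0.3971 13.6927] | [0.457 0.405] [ 0.4554  0.3925 19.9746]
oatC [ 0.451 -0.276] [ 0.4489 -0.283   9.3861] | [ 0.454 -0.278] [ 0.4571 -0.288  15.8929]
chA [0.447 0.28 ] [ 0.4499  0.2864 42.3768] | [0.458 0.277] [ 0.4501  0.2861 35.9925]
chB [ 0.585 -0.29 ] [ 0.5864 -0.2861 39.1341] | [ 0.591 -0.291] [ 0.5875 -0.2867 36.2871]
ped1 [0.458 0.051] [ 0.46    0.0542 33.4997] | [0.465 0.046] [4.20700e-01 1.20000e-03 2.81285e+01]
ped2 [0.557 0.131] [ 0.5621  0.1349 31.727 ] | [0.564 0.128] [ 0.5716  0.1204 24.338 ]
ped3 [0.666 0.06 ] [ 0.6708  0.0634 29.753 ] | [0.673 0.058] [ 0.6649  0.0693 27.1283]
mill [ 0.595 -0.404] [ 0.5886 -0.3872 28.6873] | [ 0.569 -0.37 ] [ 0.5581 -0.374  29.9069]
ram [ 0.469 -0.411] [ 0.4717 -0.4096 31.6528] | [ 0.474 -0.413] [ 0.4669 -0.4068 25.5086]
mark [0.4   0.068] [ 0.4443  0.0959 16.5478] | [0.407 0.066] [ 0.3969  0.0478 21.0838]
knob [0.567 0.022] [0.549  0.0267 9.349 ] | [0.572 0.015] [ 0.5907  0.0596 17.2447]
```

View pics/rect0.png

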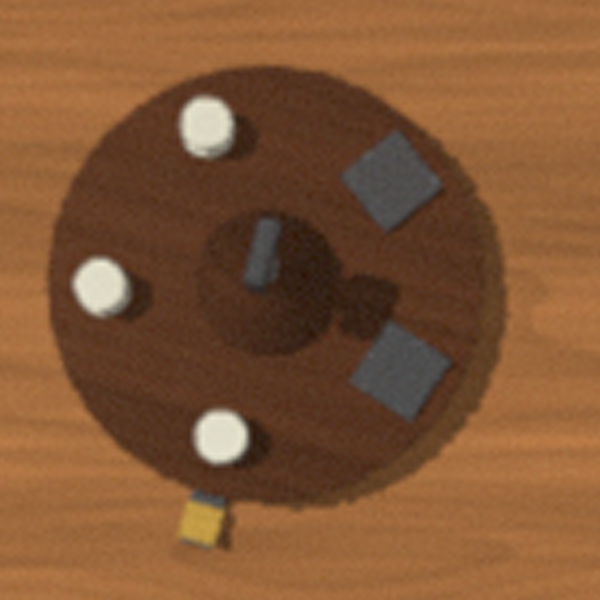

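```bash
python3 - <<'E'
from h import *
from scipy.spatial.transform import Rotation as Ro
from scipy.optimize import least_squares
s=manip.observe();m=camera_model("wrist");R=np.array(m["R"]);t=np.array(m["t"])
T=Ro.from_quat(s["orientation"]).as_matrix()
print("cam in tool",T.T@(-R.T@t-s["tcp_pos"]),"axes",(T.T@R.T).round(3).tolist(),m["fx"],m["cx"],m["cy"])
P=np.array([[.4587,.0527],[.5587,.1327],[.6667,.0613]])
f=lambda v:(v[:2]+.11*np.c_[np.cos(v[2]-np.arange(3)*1.2566),np.sin(v[2]-np.arange(3)*1.2566)]-P).ravel()
r=least_squares(f,[.56,.03,3]);print(r.x,r.fun*1000, r.x[:2]+.17*np.array([np.cos(r.x[2]),np.sin(r.x[2])]))
E
```

```text
cam in tool [ 0.07997598 -0.0004787  -0.12069889] axes [[0.0, -0.95, -0.313], [1.0, 0.001, -0.002], [0.002, -0.313, 0.95]] 266.76981333526817 257.8482122843718 193.54029423668925
[0.56391958 0.02295779 2.87043836] [-0.76127698 -0.27940391  0.48642159  0.15590727  0.27485539  0.12349663] [0.40013098 0.06849122]
```

>>> {"method": "move_arm", "body": {"jaw": [1, 1, 1, 1, 1, 1, 1, 1], "delta_pos": [[0, 0, 0], [0, 0, 0], [-0.06, -0.025, 0], [-0.06, -0.025, 0], [-0.06, -0.025, 0], [-0.06, -0.025, 0], [-0.06, -0.025, 0], [0, 0, 0]], "yaw": [-0.072, -0.072, 0, 0, 0, 0, 0, 0]}}

```text
time_s: 0.9
tcp_pos: [0.3812, 0.5613, 0.2526]
orientation: [0.003, 1.0, -0.001, 0.0]
force: [-0.6, 0.1, -0.7]
gripper_width: 0.0852
grasp_force: 0.0
```

>>> {"method": "move_arm", "body": {"jaw": [1, 1, 1, 1, 1], "delta_pos": [[-0.03, -0.05, 0], [-0.04, -0.05, 0], [-0.04, -0.05, 0], [-0.04, -0.05, 0], [0, 0, 0]], "yaw": [0, 0, 0, 0, 0]}}

```text
time_s: 1.4
tcp_pos: [0.4916, 0.4102, 0.2531]
orientation: [0.002, 1.0, -0.001, 0.0]
force: [-0.8, 1.2, -0.5]
gripper_width: 0.0855
grasp_force: 0.0
```

```bash
python3 - <<'E'
from h import *
s=manip.observe();m=camera_model("wrist");im=get_image("wrist");print(s["tcp_pos"])
o=rect("w",im,m,(.5,.34),.014,.15,2.66)
cv2.imwrite("pics/w1.png",o[:600,:,::-1])
E
```

```text
[0.49161503 0.41017405 0.2530722 ]
```

View pics/w1.png

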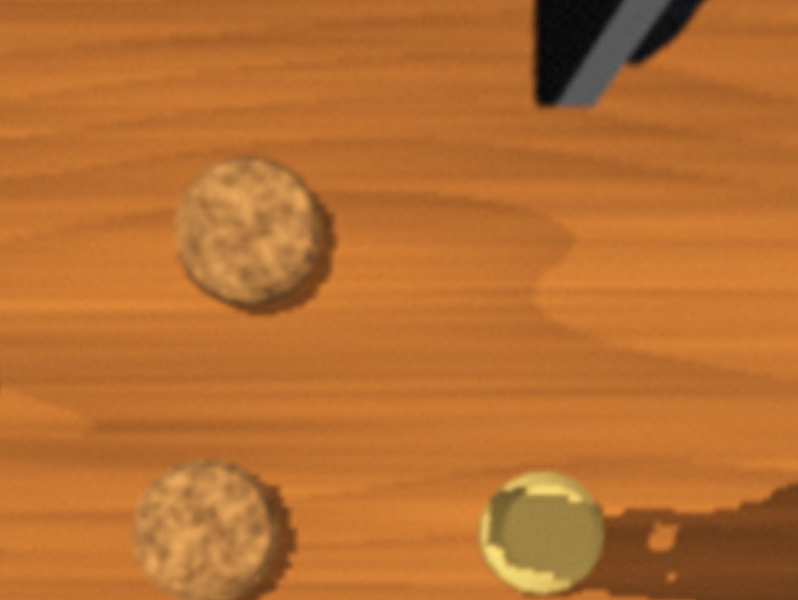

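>>> {"method": "move_arm", "body": {"jaw": [0.8, 0.8, 0.8, 0.8, 0.8, 0.8, 0.8, 0.8], "delta_pos": [[-0.048, -0.009, 0], [-0.047, -0.01, 0], [0, 0, 0.06], [0, 0, 0.06], [0, 0, 0.06], [0, 0, 0.06], [0, 0, 0.03], [0, 0, 0]], "yaw": [0, 0, 0, 0, 0, 0, 0, 0]}}

```text
time_s: 2.25
tcp_pos: [0.558, 0.3995, 0.0465]
orientation: [-0.0, 1.0, -0.002, -0.003]
force: [-0.2, -0.0, 0.2]
gripper_width: 0.0686
grasp_force: 0.0
```

>>> {"method": "move_arm", "body": {"jaw": [0.8, 0.8, 0.8, 0.8, 0.8], "delta_pos": [[-0.005, -0.003, 0], [0, 0, 0.014], [0, 0, 0.013], [0, 0, 0], [0, 0, 0]], "yaw": [0, 0, 0, 0, 0]}}

```text
time_s: 2.75
tcp_pos: [0.5641, 0.3972, 0.0306]
orientation: [0.0, 1.0, -0.0, -0.0]
force: [-0.6, -0.1, 0.3]
gripper_width: 0.0682
grasp_force: 0.0
```

>>> {"method": "move_arm", "body": {"jaw": [0.8, 0.8, 0.8, 0.8, 0.8], "delta_pos": [[0, 0, 0.009], [0, 0, 0], [0, 0, 0.003], [0, 0, 0], [0, 0, 0]], "yaw": [0, 0, 0, 0, 0]}}

```text
time_s: 3.25
tcp_pos: [0.5642, 0.3972, 0.0216]
orientation: [0.0, 1.0, 0.0, -0.0]
force: [-0.5, 0.5, -0.5]
gripper_width: 0.0684
grasp_force: 0.0
```

>>> {"method": "move_arm", "body": {"jaw": [0.3, 0.3, 0.3, 0.3, 0.3], "delta_pos": [[0, 0, 0], [0, 0, 0], [0, 0, 0], [0, 0, 0], [0, 0, 0]], "yaw": [0, 0, 0, 0, 0]}}

```text
time_s: 3.75
tcp_pos: [0.5644, 0.3974, 0.0224]
orientation: [0.0, 1.0, 0.0, 0.0]
force: [-1.3, -0.6, 5.4]
gripper_width: 0.0528
grasp_force: 63.2
```

>>> {"method": "move_arm", "body": {"jaw": [0.8, 0.8, 0.8, 0.8, 0.8, 0.8], "delta_pos": [[0, 0, 0], [0, 0, 0], [0, 0, 0.003], [0, 0, 0.003], [0, 0, 0], [0, 0, 0]], "yaw": [0, 0, 0, 0, 0, 0]}}

```text
time_s: 4.35
tcp_pos: [0.5641, 0.3972, 0.0169]
orientation: [0.0, 1.0, -0.0, -0.0]
force: [1.0, -0.3, 0.4]
gripper_width: 0.0685
grasp_force: 0.0
```

>>> {"method": "move_arm", "body": {"jaw": [0.5, 0.5, 0.5, 0.5], "delta_pos": [[0, 0, 0], [0, 0, 0], [0, 0, 0], [0, 0, 0]], "yaw": [0, 0, 0, 0]}}

```text
time_s: 4.75
tcp_pos: [0.5649, 0.3977, 0.0186]
orientation: [0.0, 1.0, 0.001, 0.001]
force: [-1.2, 0.3, 9.2]
gripper_width: 0.0529
grasp_force: 67.9
```

>>> {"method": "move_arm", "body": {"jaw": [0.4, 0.4, 0.4, 0.4, 0.4, 0.4, 0.4, 0.4], "delta_pos": [[0, 0, -0.02], [0, 0, -0.04], [0, 0, -0.06], [0, 0, -0.06], [0.03, -0.05, -0.02], [0.04, -0.06, 0], [0.04, -0.06, 0], [0.02, -0.06, 0]], "yaw": [0, 0, 0, 0, 0, 0, 0, 0]}}

```text
time_s: 5.55
tcp_pos: [0.4692, 0.2305, 0.1678]
orientation: [-0.0, 1.0, 0.0, 0.0]
force: [0.0, 0.7, 0.1]
gripper_width: 0.0532
grasp_force: 63.2
```

>>> {"method": "move_arm", "body": {"jaw": [0.4, 0.4, 0.4, 0.4, 0.4], "delta_pos": [[0.011, -0.05, 0], [0, -0.03, 0], [0, 0, 0], [0, 0, 0], [0, 0, 0]], "yaw": [0, 0, 0, 0, 0]}}

```text
time_s: 6.05
tcp_pos: [0.4629, 0.1722, 0.1674]
orientation: [0.0, 1.0, 0.0, 0.0]
force: [0.4, 0.1, -0.5]
gripper_width: 0.0531
grasp_force: 63.2
```

```bash
python3 - <<'E'
from h import *
s=manip.observe();m=camera_model("wrist");im=get_image("wrist");print(s["tcp_pos"],s["gripper_width"])
big=rect("w",im,m,(.5,.05),.06,.12,2.5)
cv2.imwrite("pics/w2.png",np.hstack([cv2.resize(im,(400,300)),big[:300,100:500],])[:,:,::-1] if 0 else np.vstack([np.hstack([big[:,:560]]),])[:,:,::-1])
cv2.imwrite("pics/w2r.png",im[:,:,::-1])
E
```

```text
[0.46285049 0.17218863 0.16740756] 0.05308865075256732
```

View pics/w2.png

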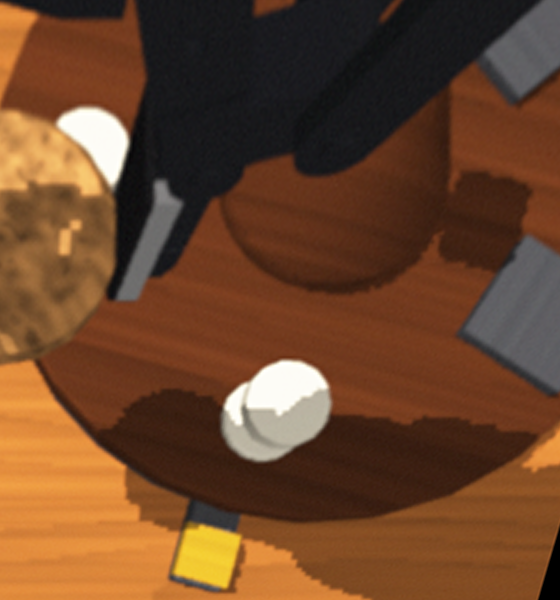

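View pics/w2r.png

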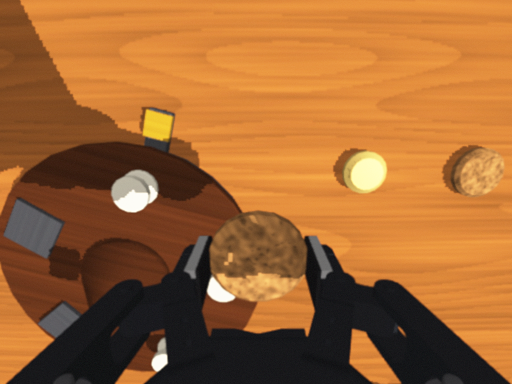

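```bash
python3 - <<'E'
from h import *
s=manip.observe();m=camera_model("wrist");print(s["tcp_pos"])
for z in(.159,.163):
    a=ray(m,[(258.5,256),(210,256),(307,256),(258.5,211),(258.5,301)],z);print(z,a[:,:2].round(4).tolist())
E
```

```text
[0.46281877 0.17229767 0.16722536]
0.159 [[0.4614, 0.1719], [0.4615, 0.1451], [0.4614, 0.1987], [0.4347, 0.1719], [0.4918, 0.1719]]
0.163 [[0.459, 0.1719], [0.459, 0.1459], [0.459, 0.1979], [0.4331, 0.1719], [0.4884, 0.1719]]
```

>>> {"method": "move_arm", "body": {"jaw": [0.4, 0.4, 0.4, 0.4, 0.4, 0.4, 0.4, 0.4], "delta_pos": [[0.003, -0.05, 0], [0.003, -0.06, 0], [0, -0.048, 0], [0, 0, 0.04], [0, 0, 0.04], [0, 0, 0.02], [0, 0, 0], [0, 0, 0]], "yaw": [0, 0, 0, 0, 0, 0, 0, 0]}}

```text
time_s: 6.9
tcp_pos: [0.4586, 0.0536, 0.093]
orientation: [-0.0, 1.0, 0.0, 0.0]
force: [0.2, 0.1, -0.1]
gripper_width: 0.0529
grasp_force: 63.2
```

>>> {"method": "move_arm", "body": {"jaw": [0.4, 0.4, 0.4, 0.4], "delta_pos": [[0, 0, 0.009], [0, 0, 0.009], [0, 0, 0], [0, 0, 0]], "yaw": [0, 0, 0, 0]}}

```text
time_s: 7.3
tcp_pos: [0.4583, 0.0531, 0.0786]
orientation: [0.0, 1.0, -0.0, 0.0]
force: [-0.2, -0.7, -0.3]
gripper_width: 0.0532
grasp_force: 63.2
```

>>> {"method": "move_arm", "body": {"jaw": [0.4, 0.4, 0.4], "delta_pos": [[0, 0, 0.0015], [0, 0, 0], [0, 0, 0]], "yaw": [0, 0, 0]}}

```text
time_s: 7.6
tcp_pos: [0.4584, 0.0533, 0.0784]
orientation: [0.0, 1.0, 0.0, 0.0]
force: [-5.4, 1.1, 11.1]
gripper_width: 0.0531
grasp_force: 64.3
```

>>> {"method": "move_arm", "body": {"jaw": [0.8, 0.8, 0.8, 0.85, 0.85, 0.85, 0.85, 0.85], "delta_pos": [[0, 0, 0], [0, 0, 0], [0, 0, 0], [0, 0, 0], [0, 0, -0.02], [0, 0, -0.06], [0, 0, -0.06], [0, 0, 0]], "yaw": [0, 0, 0, 0, 0, 0, 0, 0]}}

```text
time_s: 8.4
tcp_pos: [0.4601, 0.0532, 0.1898]
orientation: [0.0, 1.0, 0.0, 0.004]
force: [-0.0, 0.1, -0.5]
gripper_width: 0.0726
grasp_force: 0.0
```

```bash
python3 - <<'E'
from h import *
s=manip.observe();m=camera_model("wrist");im=get_image("wrist");print(s["tcp_pos"])
o=rect("w",im,m,(.52,.04),.074,.12,2.5)[:, :]
t=get_image("top");o2=rect("top",t,camera_model("top"),(.5,.04),.07,.1,3)[:600,:200]
cv2.imwrite("pics/w3.png",np.hstack([o])[:,:,::-1])
cv2.imwrite("pics/t3.png",t[:,:,::-1]);cv2.imwrite("pics/w3r.png",im[:,:,::-1])
E
```

```text
[0.46005075 0.05319854 0.18984604]
```

View pics/w3.png

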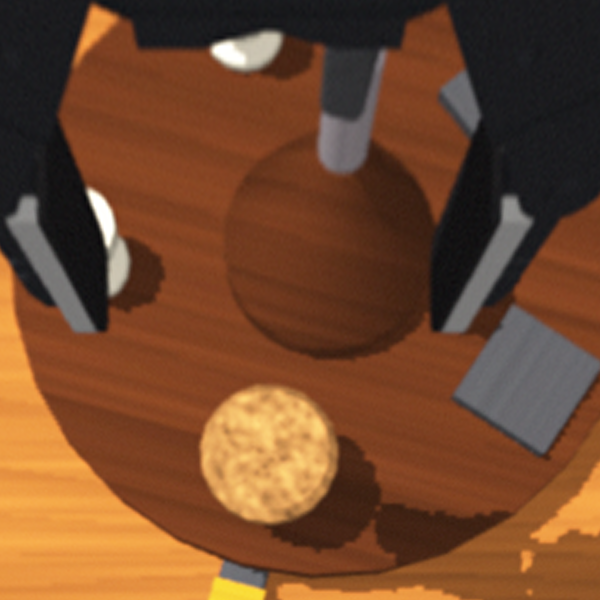

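```bash
python3 - <<'E'
from h import *
im=cv2.imread("pics/top0.png")[:,:,::-1].copy();m=camera_model("top")
o=rect("top",im,m,(.564,.023),.159,.04,5)
hsv=cv2.cvtColor(o,cv2.COLOR_RGB2HSV)
mask=((hsv[...,1]<90)&(hsv[...,2]>45)).astype(np.uint8)
n,l,st,c=cv2.connectedComponentsWithStats(mask);i=1+st[1:,4].argmax()
cn=cv2.findContours((l==i).astype(np.uint8),0,2)[0][0]
print(st[i],c[i],cv2.minAreaRect(cn), "x,y",.564-(c[i][1]-200)/5000,.023-(c[i][0]-200)/5000)
ys,xs=np.nonzero(l==i);X=-(ys-ys.mean());Y=-(xs-xs.mean())
C=np.cov(X,Y);w,v=np.linalg.eigh(C);print(np.degrees(np.arctan2(v[1,1],v[0,1])),np.sqrt(w)*np.sqrt(12)/5)
s=manip.observe();print(s["tcp_pos"],s["qpos"])
E
```

```text
[  137    87   119   236 18847] [199.82097947 204.75141932] ((206.51473999023438, 204.06483459472656), (103.51254272460938, 233.62673950195312), 13.760785102844238) x,y 0.5630497161351938 0.023035804106754394
168.62628337368494 [17.40035483 43.02164506]
[0.45858498 0.05310453 0.18430621] [ 6.00293508e-02 -3.41628038e-01  1.97287967e+00 -1.17921372e-05
  1.50770550e+00 -1.51020336e+00]
```

>>> {"method": "move_arm", "body": {"jaw": [0.85, 0.85, 0.85, 0.85, 0.85, 0.85, 0.85, 0.85], "delta_pos": [[0, 0, 0], [0, 0, 0], [-0.045, -0.001, 0], [-0.05, -0.001, 0], [-0.05, -0.001, 0], [0, 0, 0.025], [0, 0, 0.02], [0, 0, 0]], "yaw": [0.08, 0.085, 0, 0, 0, 0, 0, 0]}}

```text
time_s: 9.3
tcp_pos: [0.5611, 0.0231, 0.1454]
orientation: [0.129, 0.992, -0.0, -0.002]
force: [-0.8, 0.3, 0.0]
gripper_width: 0.0725
grasp_force: 0.0
```

>>> {"method": "move_arm", "body": {"jaw": [0, 0, 0, 0, 0, 0, 0], "delta_pos": [[0, 0, 0], [0, 0, 0], [0, 0, 0], [0, 0, 0], [0, 0, 0], [0, 0, 0], [0, 0, 0]], "yaw": [0, 0, 0, 0, 0, 0, 0]}}

```text
time_s: 10.0
tcp_pos: [0.5636, 0.0261, 0.1501]
orientation: [0.129, 0.992, 0.003, 0.001]
force: [6.0, 30.4, 2.9]
gripper_width: 0.0133
grasp_force: 72.3
```

>>> {"method": "move_arm", "body": {"jaw": [0, 0, 0, 0, 0, 0, 0, 0], "delta_pos": [[0, 0.0045, 0], [0, 0, 0], [0, 0, 0], [0, 0, 0], [0, 0, 0], [0, 0, 0], [0, 0, 0], [0, 0, 0]], "yaw": [0, 0, -0.02, -0.04, -0.06, -0.06, -0.06, -0.06]}}

```text
time_s: 10.8
tcp_pos: [0.5636, 0.0258, 0.15]
orientation: [-0.107, 0.994, -0.001, 0.0]
force: [-5.8, -5.4, 8.0]
gripper_width: 0.0126
grasp_force: 74.3
```

>>> {"method": "move_arm", "body": {"jaw": [0, 0, 0, 0, 0, 0, 0, 0], "delta_pos": [[0, 0, 0], [0, 0, 0], [0, 0, 0], [0, 0, 0], [0, 0, 0], [0, 0, 0], [0, 0, 0], [0, 0, 0]], "yaw": [-0.06, -0.06, -0.06, -0.06, -0.06, -0.06, -0.06, -0.04]}}

```text
time_s: 11.6
tcp_pos: [0.564, 0.0251, 0.15]
orientation: [-0.452, 0.892, -0.001, 0.0]
force: [0.8, -10.3, 6.0]
gripper_width: 0.0135
grasp_force: 70.4
```

>>> {"method": "move_arm", "body": {"jaw": [0, 0, 0, 0], "delta_pos": [[0, 0, 0], [0, 0, 0], [0, 0, 0], [0, 0, 0]], "yaw": [-0.03, -0.01, 0, 0]}}

```text
time_s: 12.0
tcp_pos: [0.5641, 0.0251, 0.15]
orientation: [-0.478, 0.878, -0.002, 0.0]
force: [0.5, -11.3, 6.0]
gripper_width: 0.0131
grasp_force: 70.4
```

>>> {"method": "move_arm", "body": {"jaw": [0.6, 0.85, 0.85, 0.85, 0.85, 0.85, 0.85, 0.85], "delta_pos": [[0, 0, 0], [0, 0, 0], [0, 0, 0], [0, 0, -0.04], [0, 0, -0.06], [0, 0, -0.03], [0, 0, 0], [0, 0, 0]], "yaw": [0, 0, 0, 0, 0, 0.09, 0.09, 0.09]}}

```text
time_s: 12.8
tcp_pos: [0.5638, 0.0264, 0.2471]
orientation: [-0.28, 0.96, -0.0, 0.001]
force: [-0.1, -0.4, 0.0]
gripper_width: 0.0724
grasp_force: 0.0
```

```bash
cat >> h.py <<'E'
from scipy.spatial.transform import Rotation as Ro
def plan(target,yaw_deg=None):
    """tool-unit shift (at current tool axes) to target, and yaw units to bring tool x to yaw_deg"""
    s=manip.observe();T=Ro.from_quat(s["orientation"]).as_matrix()
    a=np.degrees(np.arctan2(T[1,0],T[0,0]))%360
    print("t",round(s["time_s"],2),"tcp",np.round(s["tcp_pos"],4),"ang",round(a,1),"q6",round(s["qpos"][5],2),"w",round(s["gripper_width"],4))
    print("shift",(T.T@(np.array(target)-s["tcp_pos"])/.75).round(4),"yaw",None if yaw_deg is None else round(-(yaw_deg-a)/90,3))
E
python3 - <<'E'
from h import *
plan((.4504,.4129,.2),180)
t=get_image("top");m=camera_model("top");w=get_image("wrist");mw=camera_model("wrist")
cv2.imwrite("pics/t4.png",t[:,:,::-1])
a=rect("top",t,m,(.53,.06),.07,.2,1.5);b=rect("w",w,mw,(.5,.07),.07,.08,3.75)[:600]
b=rect("w",w,mw,(.53,.06),.07,.2,1.5)
cv2.imwrite("pics/c4.png",np.hstack([a[:,100:500],b[:,100:500]])[:,:,::-1])
E
```

```text
t 12.8 tcp [0.5638 0.0264 0.2471] ang 212.5 q6 -2.14 w 0.0724
shift [-0.1493  0.5159  0.0626] yaw 0.361
```

View pics/c4.png

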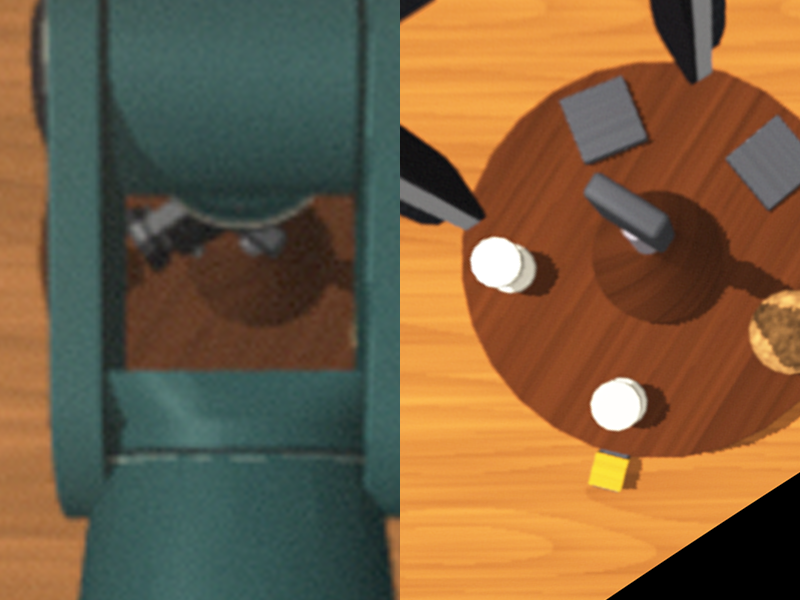

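>>> {"method": "move_arm", "body": {"jaw": [0.85, 0.85, 0.85, 0.85, 0.85, 0.85, 0.85, 0.85], "delta_pos": [[0, 0, 0], [0, 0, 0], [0, 0, 0], [0, 0, 0], [0.015, 0.06, 0], [0.015, 0.06, 0], [0.02, 0.06, 0], [0.02, 0.06, 0]], "yaw": [0.09, 0.09, 0.09, 0.09, 0, 0, 0, 0]}}

```text
time_s: 13.7
tcp_pos: [0.5089, 0.2074, 0.246]
orientation: [-0.006, 1.0, 0.0, -0.0]
force: [0.4, 0.2, 0.0]
gripper_width: 0.0727
grasp_force: 0.0
```

>>> {"method": "move_arm", "body": {"jaw": [0.85, 0.85, 0.85, 0.85, 0.85, 0.85, 0.85], "delta_pos": [[0.02, 0.06, 0], [0.02, 0.06, 0], [0.02, 0.06, 0.03], [0.02, 0.06, 0.05], [0, 0.03, 0.05], [0, 0, 0], [0, 0, 0]], "yaw": [0, 0, 0, 0, 0, 0, 0]}}

```text
time_s: 14.4
tcp_pos: [0.4514, 0.398, 0.1557]
orientation: [-0.006, 1.0, -0.001, -0.001]
force: [0.0, -0.3, 0.1]
gripper_width: 0.0726
grasp_force: 0.0
```

```bash
python3 - <<'E'
from h import *
plan((.4504,.4129,.0185),180)
w=get_image("wrist");m=camera_model("wrist");print(np.round(blob("w",w,m,(.4504,.4129),.012,.028),4))
cv2.imwrite("pics/w5.png",rect("w",w,m,(.4504,.4129),.012,.05,4)[:,:,::-1])
E
```

```text
t 14.4 tcp [0.4514 0.398  0.1557] ang 180.6 q6 -0.9 w 0.0726
shift [0.0008 0.0201 0.183 ] yaw 0.007
[ 0.4477  0.4066 18.4268]
```

>>> {"method": "move_arm", "body": {"jaw": [0.85, 0.85, 0.85, 0.85, 0.85, 0.85, 0.85], "delta_pos": [[0.001, 0.02, 0], [0, 0, 0.055], [0, 0, 0.055], [0, 0, 0.05], [0, 0, 0.015], [0, 0, 0.006], [0, 0, 0]], "yaw": [0.007, 0, 0, 0, 0, 0, 0]}}

```text
time_s: 15.15
tcp_pos: [0.4519, 0.4132, 0.0225]
orientation: [0.002, 1.0, 0.001, 0.001]
force: [0.4, 0.2, 1.4]
gripper_width: 0.0728
grasp_force: 0.0
```

>>> {"method": "move_arm", "body": {"jaw": [0.4, 0.4, 0.4, 0.4, 0.4], "delta_pos": [[0, 0, 0], [0, 0, 0], [0, 0, 0], [0, 0, 0], [0, 0, 0]], "yaw": [0, 0, 0, 0, 0]}}

```text
time_s: 15.65
tcp_pos: [0.4518, 0.4137, 0.0236]
orientation: [0.002, 1.0, 0.001, 0.001]
force: [-2.7, -4.2, 13.9]
gripper_width: 0.053
grasp_force: 60.2
```

>>> {"method": "move_arm", "body": {"jaw": [0.4, 0.4, 0.4, 0.4, 0.4, 0.4, 0.4, 0.4], "delta_pos": [[0, 0, -0.02], [0, 0, -0.05], [0, 0, -0.06], [0, 0, -0.06], [-0.01, -0.05, 0], [0, -0.06, 0], [0, -0.06, 0], [0, -0.06, 0]], "yaw": [0, 0, 0, 0, 0, 0, 0, 0]}}

```text
time_s: 16.45
tcp_pos: [0.4575, 0.2391, 0.1648]
orientation: [0.002, 1.0, 0.0, 0.001]
force: [1.0, -0.1, -0.8]
gripper_width: 0.0526
grasp_force: 62.9
```

>>> {"method": "move_arm", "body": {"jaw": [0.4, 0.4, 0.4, 0.4, 0.4], "delta_pos": [[0, -0.06, 0], [0, -0.05, 0], [0, 0, 0], [0, 0, 0], [0, 0, 0]], "yaw": [0, 0, 0, 0, 0]}}

```text
time_s: 16.95
tcp_pos: [0.4575, 0.1587, 0.1639]
orientation: [0.002, 1.0, 0.0, 0.001]
force: [0.4, 0.9, -0.1]
gripper_width: 0.0525
grasp_force: 62.9
```

```bash
python3 - <<'E'
from h import *
plan((.459,.052,.17),180)
w=get_image("wrist");m=camera_model("wrist")
def white(im,m,c,z,half=.03,ppm=5):
    o=rect("w",im,m,c,z,half,ppm);h=cv2.cvtColor(o,cv2.COLOR_RGB2HSV)
    mk=((h[...,1]<60)&(h[...,2]>100)).astype(np.uint8)
    n,l,st,ce=cv2.connectedComponentsWithStats(mk)
    i=1+st[1:,4].argmax();print("area mm2",st[i,4]/ppm**2,"bbox",st[i,:4]/ppm)
    n=len(o);return c[0]-(ce[i][1]-n/2)/(1000*ppm),c[1]-(ce[i][0]-n/2)/(1000*ppm)
print(np.round(white(w,m,(.459,.052),.06),4))
cv2.imwrite("pics/w6.png",np.hstack([cv2.resize(w,(512,384)),cv2.resize(rect("w",w,m,(.459,.052),.06,.03,5),(288,288),).repeat(1,0) if 0 else cv2.copyMakeBorder(cv2.resize(rect("w",w,m,(.459,.052),.06,.03,5),(288,288)),0,96,0,0,0)])[:,:,::-1])
E
```

```text
t 16.95 tcp [0.4575 0.1587 0.1639] ang 179.8 q6 -1.29 w 0.0525
shift [-0.0024 -0.1422 -0.0082] yaw -0.002
area mm2 1255.4 bbox [ 2.6 13.4 42.6 41.2]
[0.4549 0.0584]
```

View pics/w6.png

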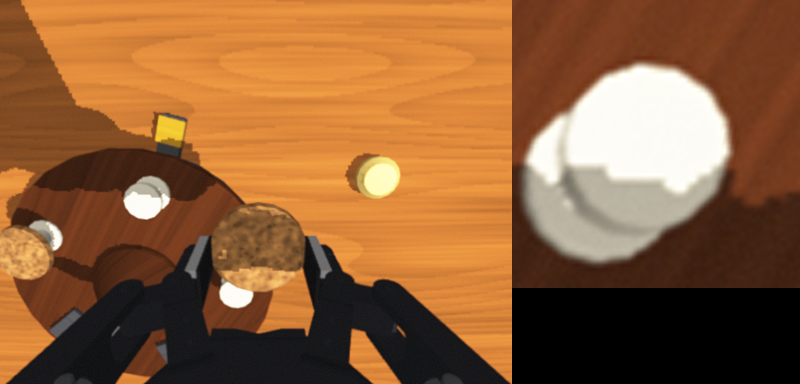

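>>> {"method": "move_arm", "body": {"jaw": [0.4, 0.4, 0.4, 0.4, 0.4, 0.4, 0.4, 0.4], "delta_pos": [[-0.0025, -0.05, 0], [0, -0.05, 0], [0, -0.04, 0], [0, 0, 0.04], [0, 0, 0.04], [0, 0, 0.02], [0, 0, 0], [0, 0, 0]], "yaw": [0, 0, 0, 0, 0, 0, 0, 0]}}

```text
time_s: 17.8
tcp_pos: [0.4593, 0.0535, 0.0889]
orientation: [0.001, 1.0, -0.0, 0.0]
force: [0.5, 0.4, 1.0]
gripper_width: 0.0528
grasp_force: 62.9
```

>>> {"method": "move_arm", "body": {"jaw": [0.4, 0.4, 0.4, 0.4], "delta_pos": [[0, 0, 0.004], [0, 0, 0.002], [0, 0, 0], [0, 0, 0]], "yaw": [0, 0, 0, 0]}}

```text
time_s: 18.2
tcp_pos: [0.459, 0.053, 0.0838]
orientation: [0.002, 1.0, 0.0, 0.0]
force: [0.1, -0.0, -0.1]
gripper_width: 0.0524
grasp_force: 62.9
```

Almost in contact; release, rise and check.

>>> {"method": "move_arm", "body": {"jaw": [0.4, 0.8, 0.8, 0.85, 0.85, 0.85, 0.85, 0.85], "delta_pos": [[0, 0, 0.001], [0, 0, 0], [0, 0, 0], [0, 0, 0], [0, 0, 0], [0, 0, -0.03], [0, 0, -0.06], [0, 0, -0.06]], "yaw": [0, 0, 0, 0, 0, 0, 0, 0]}}

```text
time_s: 19.0
tcp_pos: [0.4583, 0.0529, 0.1961]
orientation: [0.002, 1.0, -0.0, -0.001]
force: [-0.2, 0.1, -0.2]
gripper_width: 0.0731
grasp_force: 0.0
```

```bash
python3 - <<'E'
from h import *
plan((.5638,.0258,.2),57)
w=get_image("wrist");m=camera_model("wrist")
o=rect("w",w,m,(.459,.0535),.072,.04,5);cv2.imwrite("pics/w7.png",o[:,:,::-1])
h=cv2.cvtColor(o,cv2.COLOR_RGB2HSV);mk=(h[...,2]>150).astype(np.uint8)
n,l,st,ce=cv2.connectedComponentsWithStats(mk);i=1+st[1:,4].argmax()
print(st[i,:4]/5,st[i,4]/25,.459-(ce[i][1]-200)/5000,.0535-(ce[i][0]-200)/5000)
E
```

```text
t 19.0 tcp [0.4583 0.0529 0.1961] ang 179.8 q6 -1.51 w 0.0731
shift [-0.1408 -0.0356 -0.0053] yaw 1.364
[12.   6.6 57.2 58.4] 2573.44 0.463359671101716 0.053335672096493404
```

>>> {"method": "move_arm", "body": {"jaw": [0.85, 0.85, 0.85, 0.85, 0.85, 0.85, 0.85, 0.85], "delta_pos": [[0, 0, 0], [0, 0, 0], [0, 0, 0], [0, 0, 0], [0, 0, 0], [0, 0, 0], [0, 0, 0], [0, 0, 0]], "yaw": [0.09, 0.09, 0.09, 0.09, 0.09, 0.09, 0.09, 0.09]}}

```text
time_s: 19.85
tcp_pos: [0.4589, 0.0529, 0.1952]
orientation: [0.54, 0.842, -0.0, 0.0]
force: [0.9, -0.2, -0.1]
gripper_width: 0.0727
grasp_force: 0.0
```

>>> {"method": "move_arm", "body": {"jaw": [0.85, 0.85, 0.85, 0.85, 0.85, 0.85, 0.85, 0.85], "delta_pos": [[0, 0, 0], [0, 0, 0], [0, 0, 0], [0, 0, 0], [0, 0, 0], [0, 0, 0], [0, 0, 0], [0, 0, 0]], "yaw": [0.09, 0.09, 0.09, 0.09, 0.09, 0.09, 0.09, 0.014]}}

```text
time_s: 20.65
tcp_pos: [0.4588, 0.0529, 0.1951]
orientation: [0.879, 0.476, -0.0, -0.0]
force: [-0.6, -0.2, 0.1]
gripper_width: 0.0727
grasp_force: 0.0
```

```bash
python3 - <<'E'
from h import *
plan((.5638,.0258,.15),57)
E
```

```text
t 20.65 tcp [0.4588 0.0529 0.1951] ang 56.8 q6 0.64 w 0.0727
shift [0.0463 0.1369 0.0602] yaw -0.002
```

>>> {"method": "move_arm", "body": {"jaw": [0.85, 0.85, 0.85, 0.85, 0.85, 0.85, 0.85, 0.85], "delta_pos": [[0.016, 0.046, 0], [0.015, 0.046, 0], [0.015, 0.045, 0], [0, 0, 0], [0, 0, 0.03], [0, 0, 0.03], [0, 0, 0], [0, 0, 0]], "yaw": [0, 0, 0, 0, 0, 0, 0, 0]}}

```text
time_s: 21.45
tcp_pos: [0.5636, 0.0261, 0.1508]
orientation: [0.878, 0.478, -0.0, -0.0]
force: [0.2, -0.7, -0.4]
gripper_width: 0.0723
grasp_force: 0.0
```

>>> {"method": "move_arm", "body": {"jaw": [0, 0, 0, 0, 0, 0, 0], "delta_pos": [[0, 0, 0], [0, 0, 0], [0, 0, 0], [0, 0, 0], [0, 0, 0], [0, 0, 0], [0, 0, 0]], "yaw": [0, 0, 0, 0, 0, 0, 0]}}

```text
time_s: 22.15
tcp_pos: [0.5644, 0.0257, 0.151]
orientation: [0.879, 0.477, 0.001, 0.001]
force: [3.9, -2.3, 2.0]
gripper_width: 0.0133
grasp_force: 61.1
```

>>> {"method": "move_arm", "body": {"jaw": [0, 0, 0, 0, 0, 0, 0, 0], "delta_pos": [[0, 0, 0], [0, 0, 0], [0, 0, 0], [0, 0, 0], [0, 0, 0], [0, 0, 0], [0, 0, 0], [0, 0, 0]], "yaw": [-0.02, -0.04, -0.06, -0.06, -0.06, -0.06, -0.06, -0.06]}}

```text
time_s: 22.95
tcp_pos: [0.5647, 0.0256, 0.151]
orientation: [0.675, 0.737, 0.001, 0.001]
force: [7.6, -3.6, 0.4]
gripper_width: 0.013
grasp_force: 60.9
```

>>> {"method": "move_arm", "body": {"jaw": [0, 0, 0, 0, 0, 0, 0, 0], "delta_pos": [[0, 0, 0], [0, 0, 0], [0, 0, 0], [0, 0, 0], [0, 0, 0], [0, 0, 0], [0, 0, 0], [0, 0, 0]], "yaw": [-0.06, -0.06, -0.06, -0.06, -0.06, -0.04, -0.03, -0.01]}}

```text
time_s: 23.75
tcp_pos: [0.565, 0.0257, 0.151]
orientation: [0.43, 0.903, 0.0, 0.002]
force: [10.4, -2.7, -0.3]
gripper_width: 0.0132
grasp_force: 60.6
```

>>> {"method": "move_arm", "body": {"jaw": [0, 0, 0, 0.6, 0.85, 0.85, 0.85, 0.85], "delta_pos": [[0, 0, 0], [0, 0, 0], [0, 0, 0], [0, 0, 0], [0, 0, 0], [0, 0, 0], [0, 0, -0.05], [0, 0, -0.06]], "yaw": [0, 0, 0, 0, 0, 0, 0, 0]}}

```text
time_s: 24.55
tcp_pos: [0.563, 0.026, 0.232]
orientation: [0.43, 0.903, -0.001, -0.002]
force: [0.1, -0.1, 0.6]
gripper_width: 0.0728
grasp_force: 0.0
```

```bash
python3 - <<'E'
from h import *
plan((.45,-.24,.25),180)
w=get_image("wrist");m=camera_model("wrist")
cv2.imwrite("pics/w8.png",rect("w",w,m,(.53,.03),.068,.18,1.65)[:,:,::-1])
E
```

```text
t 24.55 tcp [0.563 0.026 0.232] ang 129.0 q6 -0.68 w 0.0728
shift [-0.1806 -0.3404 -0.0234] yaw -0.566
```

View pics/w8.png

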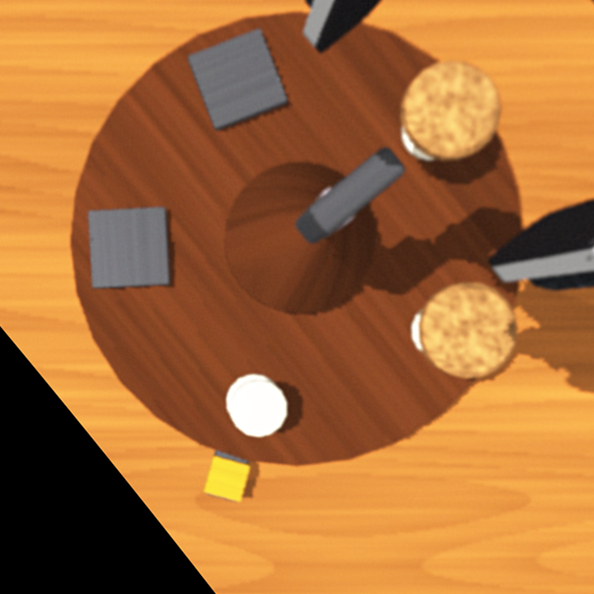

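>>> {"method": "move_arm", "body": {"jaw": [0.85, 0.85, 0.85, 0.85, 0.85, 0.85, 0.85, 0.85], "delta_pos": [[0, 0, -0.03], [0, 0, 0], [0, 0, 0], [0, 0, 0], [0, 0, 0], [0, 0, 0], [0, 0, 0], [0, 0, 0]], "yaw": [-0.09, -0.09, -0.09, -0.09, -0.09, -0.09, -0.026, 0]}}

```text
time_s: 25.4
tcp_pos: [0.5638, 0.026, 0.2551]
orientation: [-0.0, 1.0, 0.0, -0.0]
force: [0.1, 0.4, 1.0]
gripper_width: 0.0724
grasp_force: 0.0
```

>>> {"method": "move_arm", "body": {"jaw": [0.85, 0.85, 0.85, 0.85, 0.85, 0.85, 0.85, 0.85], "delta_pos": [[0.025, -0.055, 0], [0.025, -0.055, 0], [0.025, -0.055, 0], [0.025, -0.055, 0], [0, 0, 0], [0, 0, 0], [0, 0, 0], [0, 0, 0]], "yaw": [0, 0, 0, 0, 0, 0, 0, 0]}}

```text
time_s: 26.2
tcp_pos: [0.4892, -0.138, 0.2552]
orientation: [-0.0, 1.0, 0.0, -0.0]
force: [0.3, -0.4, -0.1]
gripper_width: 0.0724
grasp_force: 0.0
```

```bash
python3 - <<'E'
from h import *
plan((.45,-.28,.0185),180)
m=camera_model("wrist");w=get_image("wrist");
cv2.imwrite("pics/w9r.png",w[:,:,::-1]);np.save("pics/w9m.npy",m,allow_pickle=True)
a=rect("w",w,m,(.53,-.10),.068,.2,1.5)
cv2.imwrite("pics/w9.png",a[:,:,::-1])
E
```

```text
t 26.2 tcp [ 0.4892 -0.138   0.2552] ang 180.0 q6 -1.9 w 0.0724
shift [ 0.0523 -0.1893  0.3155] yaw 0.0
```

View pics/w9.png

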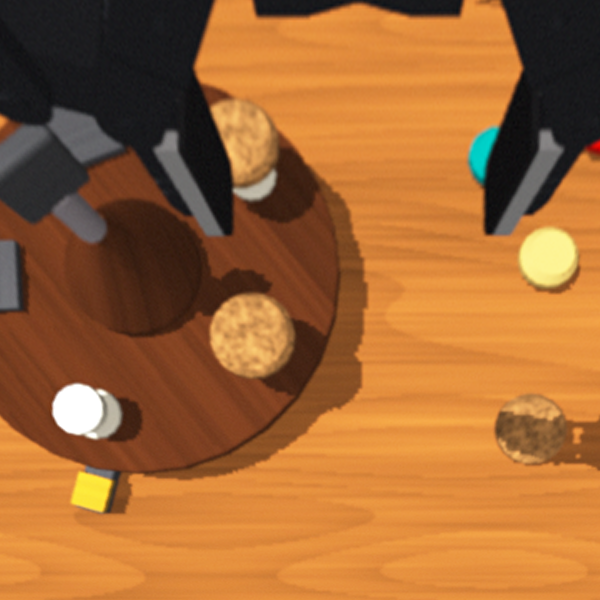

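>>> {"method": "move_arm", "body": {"jaw": [0.85, 0.85, 0.85, 0.85, 0.85, 0.85, 0.85, 0.85], "delta_pos": [[0.017, -0.06, 0], [0.018, -0.06, 0], [0.017, -0.0625, 0], [0, 0, 0.06], [0, 0, 0.06], [0, 0, 0.06], [0, 0, 0.06], [0, 0, 0.03]], "yaw": [0, 0, 0, 0, 0, 0, 0, 0]}}

```text
time_s: 27.05
tcp_pos: [0.4487, -0.2742, 0.0487]
orientation: [-0.0, 1.0, 0.001, -0.002]
force: [0.8, -0.2, 0.9]
gripper_width: 0.0722
grasp_force: 0.0
```

>>> {"method": "move_arm", "body": {"jaw": [0.85, 0.85, 0.85, 0.85], "delta_pos": [[0, 0, 0.025], [0, 0, 0.016], [0, 0, 0], [0, 0, 0]], "yaw": [0, 0, 0, 0]}}

```text
time_s: 27.45
tcp_pos: [0.4502, -0.2758, 0.0227]
orientation: [0.0, 1.0, -0.0, 0.0]
force: [1.2, -0.6, 1.0]
gripper_width: 0.0725
grasp_force: 0.0
```

>>> {"method": "move_arm", "body": {"jaw": [0.4, 0.4, 0.4, 0.4, 0.4], "delta_pos": [[0, 0, 0], [0, 0, 0], [0, 0, 0], [0, 0, 0], [0, 0, 0]], "yaw": [0, 0, 0, 0, 0]}}

```text
time_s: 27.95
tcp_pos: [0.4504, -0.2762, 0.0241]
orientation: [0.0, 1.0, -0.001, 0.001]
force: [-5.5, 4.2, 13.0]
gripper_width: 0.0525
grasp_force: 60.0
```

>>> {"method": "move_arm", "body": {"jaw": [0.4, 0.4, 0.4, 0.4, 0.4, 0.4, 0.4, 0.4], "delta_pos": [[0, 0, -0.02], [0, 0, -0.05], [0, 0, -0.06], [0, 0, -0.06], [-0.0104, 0.05, 0], [0, 0.06, 0], [0, 0.06, 0], [0, 0.06, 0]], "yaw": [0, 0, 0, 0, 0, 0, 0, 0]}}

```text
time_s: 28.75
tcp_pos: [0.4573, -0.1019, 0.166]
orientation: [0.001, 1.0, -0.0, 0.001]
force: [0.1, -0.6, 0.2]
gripper_width: 0.0525
grasp_force: 62.8
```

>>> {"method": "move_arm", "body": {"jaw": [0.4, 0.4, 0.4, 0.4, 0.4, 0.4, 0.4], "delta_pos": [[0, 0.06, 0], [0, 0.06, 0], [0, 0.06, 0], [0, 0.028, 0], [0, 0, 0], [0, 0, 0], [0, 0, 0]], "yaw": [0, 0, 0, 0, 0, 0, 0]}}

```text
time_s: 29.45
tcp_pos: [0.4577, 0.052, 0.1651]
orientation: [0.001, 1.0, -0.0, 0.0]
force: [0.3, -0.1, -0.4]
gripper_width: 0.0521
grasp_force: 62.8
```

```bash
python3 - <<'E'
from h import *
plan((.458,.0533,.0855),180)
E
```

```text
t 29.45 tcp [0.4577 0.052  0.1651] ang 179.9 q6 -1.51 w 0.0521
shift [-0.0003  0.0018  0.1061] yaw -0.001
```

>>> {"method": "move_arm", "body": {"jaw": [0.4, 0.4, 0.4, 0.4, 0.4, 0.4, 0.4], "delta_pos": [[0, 0.002, 0.04], [0, 0, 0.04], [0, 0, 0.018], [0, 0, 0.008], [0, 0, 0], [0, 0, 0], [0, 0, 0]], "yaw": [0, 0, 0, 0, 0, 0, 0]}}

```text
time_s: 30.15
tcp_pos: [0.4581, 0.054, 0.0859]
orientation: [0.0, 1.0, 0.0, 0.001]
force: [-0.1, 0.7, -0.7]
gripper_width: 0.0524
grasp_force: 62.8
```

>>> {"method": "move_arm", "body": {"jaw": [0.4, 0.4, 0.8, 0.8, 0.85, 0.85, 0.85, 0.85], "delta_pos": [[0, 0, 0.002], [0, 0, 0], [0, 0, 0], [0, 0, 0], [0, 0, 0], [0, 0, -0.04], [0, 0, -0.06], [0, 0, -0.06]], "yaw": [0, 0, 0, 0, 0, 0, 0, 0]}}

```text
time_s: 30.95
tcp_pos: [0.4572, 0.0541, 0.2046]
orientation: [0.0, 1.0, -0.0, -0.001]
force: [0.8, 0.1, 0.1]
gripper_width: 0.0723
grasp_force: 0.0
```

>>> {"method": "move_arm", "body": {"jaw": [0.85, 0.85, 0.85, 0.85, 0.85, 0.85, 0.85, 0.85], "delta_pos": [[0, 0.06, 0], [0, 0.06, 0], [0, 0.06, 0], [0, 0.04, 0], [0, 0, 0], [0, 0, 0], [0, 0, 0], [0, 0, 0]], "yaw": [0, 0, 0, 0, 0, 0, 0, 0]}}

```text
time_s: 31.75
tcp_pos: [0.4579, 0.2183, 0.2036]
orientation: [0.001, 1.0, -0.0, 0.0]
force: [0.8, 0.4, 0.6]
gripper_width: 0.0725
grasp_force: 0.0
```

```bash
python3 - <<'E'
from h import *
m=camera_model("wrist");w=get_image("wrist");plan((.4496,.2862,.0215),180)
a=rect("w",w,m,(.48,.13),.070,.2,1.5);t=get_image("top");mt=camera_model("top")
cv2.imwrite("pics/w10.png",a[:,:,::-1])
for g in((.4496,.2862),(.586,-.287)):
    print("cheese top",np.round(blob("t",t,mt,g,.015,.023,.07),4))
print("wrist",np.round(blob("w",w,m,(.4496,.2862),.012,.023,.06),4))
E
```

```text
t 31.8 tcp [0.4579 0.2184 0.2036] ang 179.9 q6 -1.17 w 0.0725
shift [0.0113 0.0904 0.2428] yaw -0.001
cheese top [ 0.4594  0.2164 24.5953]
cheese top [ 0.5862 -0.2887 40.5123]
wrist [ 0.4498  0.287  35.4899]
```

View pics/w10.png

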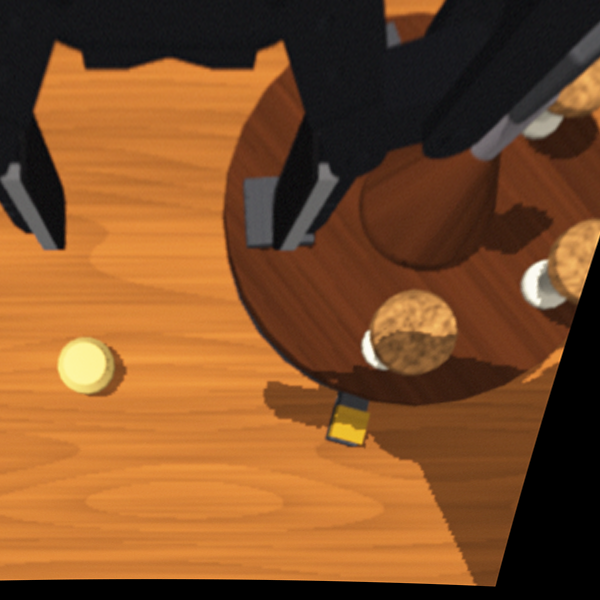

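>>> {"method": "move_arm", "body": {"jaw": [0.8, 0.8, 0.8, 0.8, 0.8, 0.8, 0.8, 0.8], "delta_pos": [[0.005, 0.045, 0], [0.006, 0.046, 0], [0, 0, 0.06], [0, 0, 0.06], [0, 0, 0.06], [0, 0, 0.04], [0, 0, 0.021], [0, 0, 0]], "yaw": [0, 0, 0, 0, 0, 0, 0, 0]}}

```text
time_s: 32.65
tcp_pos: [0.449, 0.2867, 0.0212]
orientation: [0.001, 1.0, -0.001, -0.001]
force: [-0.2, -0.5, 0.2]
gripper_width: 0.0685
grasp_force: 0.0
```

>>> {"method": "move_arm", "body": {"jaw": [0.3, 0.3, 0.3, 0.3, 0.3, 0.3, 0.3], "delta_pos": [[0, 0, 0], [0, 0, 0], [0, 0, 0], [0, 0, 0], [0, 0, 0], [0, 0, 0], [0, 0, 0]], "yaw": [0, 0, 0, 0, 0, 0, 0]}}

```text
time_s: 33.35
tcp_pos: [0.4507, 0.2879, 0.0254]
orientation: [0.0, 1.0, 0.001, 0.002]
force: [-1.3, -2.0, 8.0]
gripper_width: 0.0431
grasp_force: 60.0
```

>>> {"method": "move_arm", "body": {"jaw": [0.3, 0.3, 0.3, 0.3, 0.3, 0.3, 0.3, 0.3], "delta_pos": [[0, 0, -0.02], [0, 0, -0.05], [0, 0, -0.06], [0, 0, -0.06], [-0.012, -0.05, 0], [0, -0.06, 0], [0, -0.06, 0], [0, -0.06, 0]], "yaw": [0, 0, 0, 0, 0, 0, 0, 0]}}

```text
time_s: 34.15
tcp_pos: [0.4583, 0.1135, 0.1675]
orientation: [-0.0, 1.0, 0.0, 0.001]
force: [0.0, -0.1, -1.1]
gripper_width: 0.0427
grasp_force: 61.3
```

>>> {"method": "move_arm", "body": {"jaw": [0.3, 0.3, 0.3, 0.3, 0.3], "delta_pos": [[0, -0.05, 0], [0, -0.03, 0], [0, 0, 0], [0, 0, 0], [0, 0, 0]], "yaw": [0, 0, 0, 0, 0]}}

```text
time_s: 34.65
tcp_pos: [0.4585, 0.0556, 0.1662]
orientation: [0.0, 1.0, 0.0, 0.001]
force: [-0.5, 0.8, 0.1]
gripper_width: 0.0428
grasp_force: 61.3
```

```bash
python3 - <<'E'
from h import *
plan((.4593,.054,.102),180)
E
```

```text
t 34.65 tcp [0.4585 0.0556 0.1662] ang 180.0 q6 -1.51 w 0.0428
shift [-0.0009 -0.0021  0.0856] yaw -0.0
```

>>> {"method": "move_arm", "body": {"jaw": [0.3, 0.3, 0.3, 0.3, 0.3, 0.3, 0.3], "delta_pos": [[-0.001, -0.002, 0.035], [0, 0, 0.035], [0, 0, 0.0155], [0, 0, 0], [0, 0, 0.002], [0, 0, 0], [0, 0, 0]], "yaw": [0, 0, 0, 0, 0, 0, 0]}}

```text
time_s: 35.35
tcp_pos: [0.4594, 0.0536, 0.1001]
orientation: [0.0, 1.0, 0.0, 0.0]
force: [-0.1, 0.1, 0.5]
gripper_width: 0.0427
grasp_force: 61.8
```

>>> {"method": "move_arm", "body": {"jaw": [0.3, 0.3, 0.7, 0.7, 0.8, 0.8, 0.8, 0.8], "delta_pos": [[0, 0, 0.0007], [0, 0, 0], [0, 0, 0], [0, 0, 0], [0, 0, 0], [0, 0, -0.04], [0, 0, -0.06], [0, 0, -0.06]], "yaw": [0, 0, 0, 0, 0, 0, 0, 0]}}

```text
time_s: 36.15
tcp_pos: [0.4587, 0.0534, 0.2203]
orientation: [0.0, 1.0, -0.0, -0.001]
force: [0.5, 0.1, -0.0]
gripper_width: 0.0682
grasp_force: 0.0
```

>>> {"method": "move_arm", "body": {"jaw": [0.8, 0.8, 0.8, 0.8, 0.8, 0.8, 0.8, 0.8], "delta_pos": [[0, -0.06, 0], [-0.02, -0.06, 0], [-0.02, -0.06, 0], [-0.02, -0.06, 0], [-0.02, -0.06, 0], [0, 0, 0], [0, 0, 0], [0, 0, 0]], "yaw": [0, 0, 0, 0, 0, 0, 0, 0]}}

```text
time_s: 36.95
tcp_pos: [0.5189, -0.171, 0.2191]
orientation: [0.0, 1.0, 0.0, -0.0]
force: [-0.7, -0.2, 0.6]
gripper_width: 0.0682
grasp_force: 0.0
```

```bash
python3 - <<'E'
from h import *
m=camera_model("wrist");w=get_image("wrist");plan((.586,-.2885,.0225),180)
a=rect("w",w,m,(.53,-.14),.092,.23,1.3)
cv2.imwrite("pics/w11.png",a[:,:,::-1])
t=get_image("top");mt=camera_model("top")
print("wrist",np.round(blob("w",w,m,(.586,-.2885),.012,.023,.05),4))
print("top",np.round(blob("w",t,mt,(.586,-.2885),.015,.023,.05),4))
E
```

```text
t 37.0 tcp [ 0.5189 -0.1707  0.2192] ang 180.0 q6 -1.94 w 0.0683
shift [-0.0894 -0.1571  0.2623] yaw 0.0
wrist [ 0.5862 -0.2887 40.3603]
top [ 0.5362 -0.2387 10.7928]
```

View pics/w11.png

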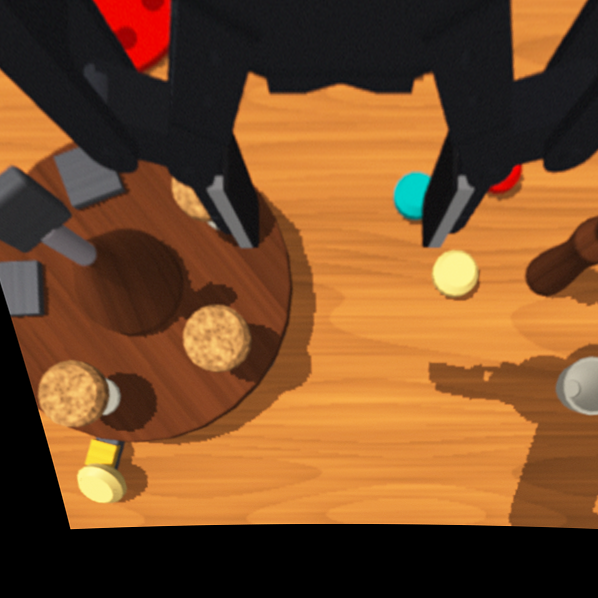

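>>> {"method": "move_arm", "body": {"jaw": [0.8, 0.8, 0.8, 0.8, 0.8, 0.8, 0.8, 0.8], "delta_pos": [[-0.03, -0.052, 0], [-0.03, -0.052, 0], [-0.03, -0.053, 0], [0, 0, 0.05], [0, 0, 0.06], [0, 0, 0.06], [0, 0, 0.05], [0, 0, 0.02]], "yaw": [0, 0, 0, 0, 0, 0, 0, 0]}}

```text
time_s: 37.85
tcp_pos: [0.5852, -0.2876, 0.0354]
orientation: [-0.0, 1.0, 0.001, -0.002]
force: [0.2, 0.6, -0.3]
gripper_width: 0.0682
grasp_force: 0.0
```

>>> {"method": "move_arm", "body": {"jaw": [0.8, 0.8, 0.8, 0.8], "delta_pos": [[0, 0, 0.014], [0, 0, 0.009], [0, 0, 0], [0, 0, 0]], "yaw": [0, 0, 0, 0]}}

```text
time_s: 38.25
tcp_pos: [0.5871, -0.2897, 0.0234]
orientation: [0.0, 1.0, -0.0, 0.001]
force: [-0.9, 0.0, 1.0]
gripper_width: 0.0687
grasp_force: 0.0
```

>>> {"method": "move_arm", "body": {"jaw": [0.3, 0.3, 0.3, 0.3, 0.3, 0.3], "delta_pos": [[0, 0, 0], [0, 0, 0], [0, 0, 0], [0, 0, 0], [0, 0, 0], [0, 0, 0]], "yaw": [0, 0, 0, 0, 0, 0]}}

```text
time_s: 38.85
tcp_pos: [0.587, -0.2897, 0.0234]
orientation: [0.0, 1.0, -0.0, 0.001]
force: [-2.3, 2.0, 8.8]
gripper_width: 0.0426
grasp_force: 60.4
```

```bash
python3 - <<'E'
from h import *
plan((.507,-.0675,.17),180)
for n in("top","scene"):
    m=camera_model(n);im=get_image(n);cv2.imwrite(f"pics/{n}12.png",im[:,:,::-1])
    o=rect(n,im,m,(.37,.07),.012,.06,4);cv2.imwrite(f"pics/{n}12c.png",o[:,:,::-1])
    h=cv2.cvtColor(o,cv2.COLOR_RGB2HSV);print(n,"centre hsv",h[240,240])
    mk=((h[...,0]>22)&(h[...,0]<40)&(h[...,2]>110)&(h[...,1]<150)).astype(np.uint8)
    k,l,st,ce=cv2.connectedComponentsWithStats(mk)
    for i in range(1,k):
        if st[i,4]>800:
            cn=cv2.findContours((l==i).astype(np.uint8),0,2)[0][0];e=cv2.fitEllipse(cn)
            print(n,"area mm2",st[i,4]/16,"xy",round(.37-(ce[i][1]-240)/4000,4),round(.07-(ce[i][0]-240)/4000,4),"axes mm",np.round(np.array(e[1])/4,1),"ang",round(e[2]))
E
```

```text
t 38.85 tcp [ 0.587  -0.2897  0.0234] ang 180.0 q6 -2.07 w 0.0426
shift [ 0.1065  0.2961 -0.1958] yaw -0.0
top centre hsv [ 22 114 229]
top area mm2 525.4375 xy 0.3738 0.0712 axes mm [24.3 33.4] ang 145
scene centre hsv [ 25  97 241]
scene area mm2 812.5625 xy 0.3687 0.0749 axes mm [27.7 37.9] ang 122
```

>>> {"method": "move_arm", "body": {"jaw": [0.3, 0.3, 0.3, 0.3, 0.3, 0.3, 0.3, 0.3], "delta_pos": [[0, 0, -0.02], [0, 0, -0.05], [0, 0, -0.06], [0, 0, -0.06], [0.02, 0.056, 0], [0.022, 0.06, 0], [0.022, 0.06, 0], [0.022, 0.06, 0]], "yaw": [0, 0, 0, 0, 0, 0, 0, 0]}}

```text
time_s: 39.75
tcp_pos: [0.5211, -0.111, 0.1655]
orientation: [0.001, 1.0, -0.0, 0.001]
force: [-0.1, 1.4, -0.1]
gripper_width: 0.0431
grasp_force: 61.3
```

>>> {"method": "move_arm", "body": {"jaw": [0.3, 0.3, 0.3, 0.3], "delta_pos": [[0.0215, 0.06, 0], [0, 0, 0], [0, 0, 0], [0, 0, 0]], "yaw": [0, 0, 0, 0]}}

```text
time_s: 40.15
tcp_pos: [0.5063, -0.0679, 0.1651]
orientation: [0.0, 1.0, -0.0, 0.0]
force: [0.2, -0.4, -1.0]
gripper_width: 0.0431
grasp_force: 61.3
```

```bash
python3 - <<'E'
from h import *
plan((.5062,-.0677,.0995),180)
m=camera_model("wrist");w=get_image("wrist")
# oat2 centre while holding: brightness ring may be hidden; cheese in hand check + cheese A
def yel(o): 
    h=cv2.cvtColor(o,cv2.COLOR_RGB2HSV);return ((h[...,0]>22)&(h[...,0]<40)&(h[...,2]>90)&(h[...,1]<160)).astype(np.uint8)
k,l,st,ce=cv2.connectedComponentsWithStats(yel(w))
for i in range(1,k):
    if st[i,4]>150: print(st[i],ce[i].round(1),ray(m,[ce[i]],.012)[0].round(4),ray(m,[ce[i]],.16)[0].round(4))
cv2.imwrite("pics/w12.png",w[:,:,::-1])
E
```

```text
t 40.15 tcp [ 0.5063 -0.0679  0.1651] ang 179.9 q6 -1.75 w 0.0431
shift [0.0002 0.0003 0.0875] yaw -0.001
[ 387   22   46   48 1525] [411.2  44.6] [0.371  0.0732 0.012 ] [ 0.4008 -0.0033  0.16  ]
[234 271  58  17 589] [260.1 279. ] [ 0.6254 -0.0663  0.012 ] [ 0.5176 -0.0674  0.16  ]
```

>>> {"method": "move_arm", "body": {"jaw": [0.3, 0.3, 0.3, 0.3, 0.3, 0.3, 0.3], "delta_pos": [[0, 0, 0.035], [0, 0, 0.035], [0, 0, 0.018], [0, 0, 0], [0, 0, 0.001], [0, 0, 0], [0, 0, 0]], "yaw": [0, 0, 0, 0, 0, 0, 0]}}

```text
time_s: 40.9
tcp_pos: [0.5062, -0.0676, 0.098]
orientation: [0.0, 1.0, -0.0, 0.0]
force: [0.8, -0.3, -0.6]
gripper_width: 0.043
grasp_force: 63.7
```

Release slowly, with a small opening first, and raise gently.

>>> {"method": "move_arm", "body": {"jaw": [0.3, 0.3, 0.65, 0.65, 0.75, 0.75, 0.75, 0.75], "delta_pos": [[0, 0, 0.001], [0, 0, 0], [0, 0, 0], [0, 0, 0], [0, 0, 0], [0, 0, 0], [0, 0, -0.01], [0, 0, -0.03]], "yaw": [0, 0, 0, 0, 0, 0, 0, 0]}}

```text
time_s: 41.7
tcp_pos: [0.5051, -0.0672, 0.1258]
orientation: [0.0, 1.0, 0.0, -0.002]
force: [0.4, 0.2, 0.2]
gripper_width: 0.0642
grasp_force: 0.0
```

>>> {"method": "move_arm", "body": {"jaw": [0.8, 0.8, 0.8, 0.8, 0.8, 0.8], "delta_pos": [[0, 0, -0.05], [0, 0, -0.05], [0, 0, -0.05], [0, 0, 0], [0, 0, 0], [0, 0, 0]], "yaw": [0, 0, 0, 0, 0, 0]}}

```text
time_s: 42.3
tcp_pos: [0.5056, -0.0673, 0.2384]
orientation: [0.0, 1.0, 0.0, -0.001]
force: [-0.3, 0.2, 0.2]
gripper_width: 0.0683
grasp_force: 0.0
```

```bash
python3 - <<'E'
from h import *
plan((.37,.073,.25),180)
m=camera_model("wrist");w=get_image("wrist")
cv2.imwrite("pics/w13.png",w[:,:,::-1])
h=cv2.cvtColor(w,cv2.COLOR_RGB2HSV);mk=((h[...,0]>22)&(h[...,0]<40)&(h[...,2]>90)&(h[...,1]<160)).astype(np.uint8)
k,l,st,ce=cv2.connectedComponentsWithStats(mk)
for i in range(1,k):
    if st[i,4]>150: print(st[i],ce[i].round(1),"z.012",ray(m,[ce[i]],.012)[0,:2].round(4),"z.09",ray(m,[ce[i]],.09)[0,:2].round(4))
E
```

```text
t 42.3 tcp [ 0.5056 -0.0673  0.2384] ang 180.0 q6 -1.75 w 0.0683
shift [ 0.181   0.187  -0.0152] yaw -0.0
[358  42  36  36 909] [376.4  59.3] z.012 [0.3714 0.0726] z.09 [0.3836 0.041 ]
[ 241  164   39   40 1246] [259.8 183.3] z.012 [ 0.5248 -0.0658] z.09 [ 0.5025 -0.0663]
```

```bash
python3 - <<'E'
from h import *
def crop(p,c,r,S):
    im=cv2.imread(p);u,v=int(c[0]),int(c[1]);im=cv2.copyMakeBorder(im,r,r,r,r,0);return cv2.resize(im[v:v+2*r,u:u+2*r],(S,S),interpolation=cv2.INTER_CUBIC)
P=[.372,.072,.012]
pt=proj(camera_model("top"),[P])[0];ps=proj(camera_model("scene"),[P])[0]
A=crop("pics/top12.png",pt,25,300);B=crop("pics/scene12.png",ps,25,300);C=crop("pics/w13.png",(376,59),45,500);D=crop("pics/w11.png",(110,450),70,300)
print(pt,ps)
out=np.zeros((600,800,3),np.uint8);out[:300,:300]=A;out[300:,:300]=B;out[:500,300:]=C
cv2.imwrite("pics/comp.png",out)
E
```

```text
[238.82126175 277.58868238] [218.84277013 154.98521714]
```

View pics/comp.png

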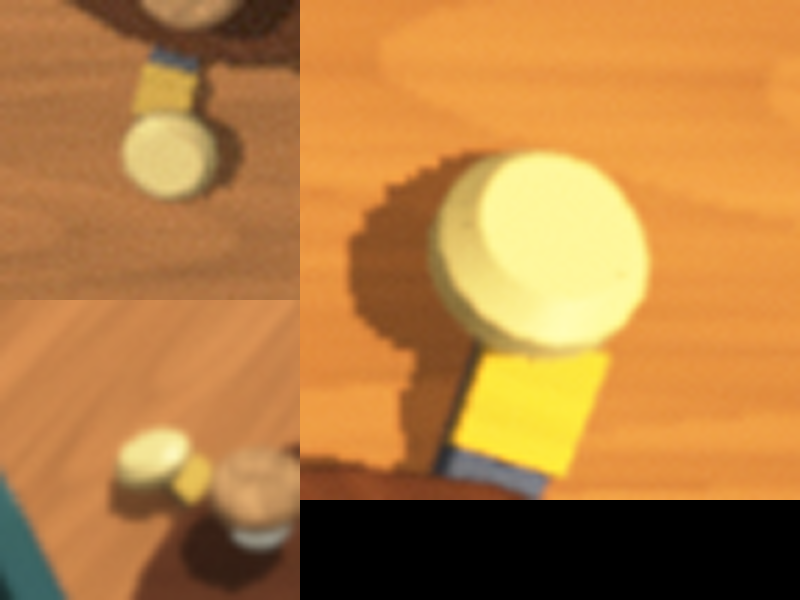

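```bash
cat > fit.py <<'E'
from h import *
from scipy.optimize import minimize
th=np.linspace(0,2*np.pi,48,endpoint=False)
pts=np.vstack([np.c_[r*np.cos(th),r*np.sin(th),np.full(48,z)] for r,z in((.017,.009),(.023,.003),(.023,-.003),(.017,-.009))])
def mask(im):
    h=cv2.cvtColor(im,cv2.COLOR_RGB2HSV).astype(int)
    return (h[...,0]>=23)&(h[...,0]<40)&(h[...,2]>70)&(h[...,1]<150)
def run(views,x0,S=6,r=32):
    V=[]
    for im,m in views:
        c=proj(m,[x0[:3]])[0].round();u,v=int(c[0]-r),int(c[1]-r)
        im=cv2.copyMakeBorder(im,r,r,r,r,cv2.BORDER_REPLICATE)[v+r:v+3*r,u+r:u+3*r]
        big=cv2.resize(im,(2*r*S,2*r*S),interpolation=cv2.INTER_CUBIC);k=mask(big).astype(np.uint8)
        n,l,st,ce=cv2.connectedComponentsWithStats(k);i=1+st[1:,4].argmax();V.append((m,u,v,(l==i)))
    def cost(p,full=False):
        R=Ro.from_rotvec([p[3],p[4],0]).as_matrix();X=pts@R.T+p[:3];out=[]
        for m,u,v,k in V:
            q=((proj(m,X)-(u-.5,v-.5))*S).astype(np.float32)
            hm=np.zeros(k.shape,np.uint8);cv2.fillConvexPoly(hm,cv2.convexHull(q).round().astype(np.int32),1)
            hm=hm>0;out.append((hm^k).sum()/(hm|k).sum())
        return out if full else sum(out)
    best=None
    for a in(-.4,0,.4):
        for b in(-.4,0,.4):
            x=np.array([*x0,a,b]);sim=np.vstack([x]+[x+d for d in np.diag([.006,.006,.006,.25,.25])])
            o=minimize(cost,x,method="Nelder-Mead",options=dict(initial_simplex=sim,maxiter=400,xatol=1e-4,fatol=1e-4))
            if best is None or o.fun<best.fun:best=o
    n=Ro.from_rotvec([*best.x[3:],0]).as_matrix()[:,2]
    print("pos",best.x[:3].round(4),"normal",n.round(3),"tilt deg",round(np.degrees(np.arccos(abs(n[2]))),1),"cost",np.round(cost(best.x,True),3))
E
python3 - <<'E'
from fit import *
L=lambda p:cv2.imread(p)[:,:,::-1].copy()
V=[(L("pics/top12.png"),camera_model("top")),(L("pics/scene12.png"),camera_model("scene")),(L("pics/w13.png"),camera_model("wrist"))]
run(V,[.372,.072,.015])
run(V[2:],[.372,.072,.015])
run([V[2]],[.503,-.066,.083])   # cheese B on oatcake 2
plan((.42,.073,.22),180)
E
```

```text
pos [0.3728 0.0683 0.0225] normal [-0.6    0.455  0.658] tilt deg 48.8 cost [0.603 0.265 0.155]
pos [ 0.3654  0.0863 -0.0232] normal [-0.41  0.2   0.89] tilt deg 27.1 cost [0.058]
pos [ 0.5091 -0.0667  0.0661] normal [-0.137 -0.384  0.913] tilt deg 24.0 cost [0.034]
t 42.35 tcp [ 0.5056 -0.0673  0.2382] ang 180.0 q6 -1.75 w 0.0685
shift [0.1142 0.187  0.0245] yaw -0.0
```

>>> {"method": "move_arm", "body": {"jaw": [0.8, 0.8, 0.8, 0.8, 0.8, 0.8, 0.8], "delta_pos": [[0.03, 0.047, 0], [0.03, 0.047, 0], [0.03, 0.047, 0], [0.024, 0.046, 0.0], [0, 0, 0], [0, 0, 0], [0, 0, 0]], "yaw": [0, 0, 0, 0, 0, 0, 0]}}

```text
time_s: 43.05
tcp_pos: [0.4207, 0.0725, 0.2388]
orientation: [0.0, 1.0, -0.0, -0.0]
force: [0.1, -0.6, 0.2]
gripper_width: 0.0685
grasp_force: 0.0
```

```bash
python3 - <<'E'
import fit
from fit import *
L=lambda p:cv2.imread(p)[:,:,::-1].copy()
plan((.42,.073,.22),180)
mw=camera_model("wrist");w=get_image("wrist");cv2.imwrite("pics/w14.png",w[:,:,::-1])
T,Sc=L("pics/top12.png"),L("pics/scene12.png")
for n,im,m in(("top",T,camera_model("top")),("scene",Sc,camera_model("scene")),("w",w,mw)):
    c=proj(m,[[.372,.07,.018]])[0].round().astype(int);k=cv2.cvtColor(im,cv2.COLOR_RGB2HSV)
    print(n,c);print([k[c[1]+d if 0<=c[1]+d<384 else 0,c[0]].tolist() for d in range(-12,13,2)])
fit.mask=lambda im:(lambda h:(h[...,0]>=20)&(h[...,0]<40)&(h[...,1]<145)&(h[...,2]>70))(cv2.cvtColor(im,cv2.COLOR_RGB2HSV))
V=[(T,camera_model("top")),(Sc,camera_model("scene")),(w,mw)]
run(V,[.372,.072,.018])
run(V[1:],[.372,.072,.018])
E
```

```text
t 43.05 tcp [0.4207 0.0725 0.2388] ang 179.9 q6 -1.46 w 0.0685
shift [0.0009 0.0007 0.025 ] yaw -0.001
top [239 278]
[[20, 168, 209], [21, 162, 213], [21, 136, 195], [24, 106, 235], [23, 109, 230], [23, 113, 227], [23, 112, 229], [23, 111, 228], [23, 114, 228], [19, 120, 195], [13, 158, 181], [13, 157, 184], [14, 160, 172]]
scene [218 154]
[[13, 160, 202], [13, 160, 198], [14, 160, 203], [14, 157, 211], [17, 136, 227], [25, 98, 243], [25, 97, 243], [25, 102, 237], [22, 118, 188], [17, 139, 114], [12, 160, 107], [13, 164, 129], [13, 160, 185]]
w [257 132]
[[26, 109, 252], [26, 109, 252], [26, 110, 252], [27, 110, 252], [26, 110, 252], [26, 111, 252], [26, 109, 252], [26, 107, 252], [26, 109, 252], [26, 110, 252], [26, 109, 252], [26, 108, 252], [26, 110, 252]]
pos [0.3731 0.0674 0.019 ] normal [-0.542  0.155  0.826] tilt deg 34.3 cost [0.11  0.088 0.121]
pos [0.3721 0.0683 0.0175] normal [-0.559  0.202  0.804] tilt deg 36.5 cost [0.083 0.088]
```

>>> {"method": "move_arm", "body": {"jaw": [0.8, 0.8, 0.8, 0.8, 0.8, 0.8, 0.8, 0.8], "delta_pos": [[0, 0, 0], [0, 0, 0], [0.03, -0.011, 0], [0.03, -0.012, 0], [0, 0, 0.06], [0, 0, 0.06], [0, 0, 0.06], [0, 0, 0.04]], "yaw": [0.086, 0.086, 0, 0, 0, 0, 0, 0]}}

```text
time_s: 43.9
tcp_pos: [0.3717, 0.0674, 0.0711]
orientation: [0.136, 0.991, -0.0, -0.001]
force: [-0.1, 0.5, 0.2]
gripper_width: 0.068
grasp_force: 0.0
```

>>> {"method": "move_arm", "body": {"jaw": [0.8, 0.8, 0.8, 0.8, 0.8], "delta_pos": [[0, 0, 0.02], [0, 0, 0.02], [0, 0, 0.018], [0, 0, 0], [0, 0, 0]], "yaw": [0, 0, 0, 0, 0]}}

```text
time_s: 44.4
tcp_pos: [0.3728, 0.0681, 0.031]
orientation: [0.135, 0.991, -0.0, -0.0]
force: [0.4, 0.2, -0.1]
gripper_width: 0.0682
grasp_force: 0.0
```

>>> {"method": "move_arm", "body": {"jaw": [0.3, 0.3, 0.3, 0.3, 0.3, 0.3], "delta_pos": [[0, 0, 0], [0, 0, 0], [0, 0, 0], [0, 0, 0], [0, 0, 0], [0, 0, 0]], "yaw": [0, 0, 0, 0, 0, 0]}}

```text
time_s: 45.0
tcp_pos: [0.3732, 0.0684, 0.032]
orientation: [0.135, 0.991, 0.0, 0.001]
force: [-2.2, -0.8, 8.2]
gripper_width: 0.043
grasp_force: 59.8
```

>>> {"method": "move_arm", "body": {"jaw": [0.3, 0.3, 0.3, 0.3, 0.3, 0.3, 0.3, 0.3], "delta_pos": [[0, 0, -0.02], [0, 0, -0.04], [-0.005, 0.05, -0.02], [-0.006, 0.06, 0], [-0.006, 0.064, 0], [0, 0, 0.04], [0, 0, 0.02], [0, 0, 0]], "yaw": [0, 0, 0, 0, 0, 0, 0, 0]}}

```text
time_s: 45.8
tcp_pos: [0.4185, 0.1899, 0.0438]
orientation: [0.135, 0.991, -0.001, -0.002]
force: [-0.7, 0.4, -0.1]
gripper_width: 0.0428
grasp_force: 61.1
```

```bash
python3 - <<'E'
import fit
from fit import *
plan((.42,.19,.04),180)
s=manip.observe();print(s["force"],s["grasp_force"])
E
```

```text
t 45.8 tcp [0.4185 0.1899 0.0438] ang 164.5 q6 -0.93 w 0.0428
shift [-0.002   0.0006  0.0051] yaw -0.172
[-0.73221786  0.350326   -0.10185047] 61.10051897820085
```

>>> {"method": "move_arm", "body": {"jaw": [0.3, 0.3, 0.3, 0.3, 0.3], "delta_pos": [[0, 0, 0.01], [0, 0, 0.008], [0, 0, 0.006], [0, 0, 0.005], [0, 0, 0]], "yaw": [0, 0, 0, 0, 0]}}

```text
time_s: 46.3
tcp_pos: [0.4228, 0.1906, 0.0272]
orientation: [0.135, 0.991, 0.001, 0.004]
force: [6.1, -4.6, 19.7]
gripper_width: 0.0424
grasp_force: 64.9
```

>>> {"method": "move_arm", "body": {"jaw": [0.6, 0.8, 0.8, 0.8, 0.8, 0.8, 0.8, 0.8], "delta_pos": [[0, 0, 0], [0, 0, 0], [0, 0, 0], [0, 0, -0.04], [0, 0, -0.06], [0, 0, -0.06], [0, 0, -0.06], [0, 0, 0]], "yaw": [0, 0, 0, 0, 0, 0, -0.086, -0.086]}}

```text
time_s: 47.1
tcp_pos: [0.4213, 0.1913, 0.1954]
orientation: [-0.002, 1.0, 0.001, 0.004]
force: [0.2, -0.6, 0.3]
gripper_width: 0.0682
grasp_force: 0.0
```

>>> {"method": "move_arm", "body": {"jaw": [0.8, 0.8, 0.8], "delta_pos": [[0, 0, 0], [0, 0, 0], [0, 0, 0]], "yaw": [0, 0, 0]}}

```text
time_s: 47.4
tcp_pos: [0.4194, 0.1905, 0.1878]
orientation: [0.002, 1.0, -0.0, -0.001]
force: [-0.5, -0.4, 0.1]
gripper_width: 0.0685
grasp_force: 0.0
```

```bash
python3 - <<'E'
import fit
from fit import *
fit.mask=lambda im:(lambda h:(h[...,0]>=20)&(h[...,0]<40)&(h[...,1]<145)&(h[...,2]>70))(cv2.cvtColor(im,cv2.COLOR_RGB2HSV))
mw=camera_model("wrist");w=get_image("wrist");sc=get_image("scene");ms=camera_model("scene");cv2.imwrite("pics/w15.png",w[:,:,::-1]);cv2.imwrite("pics/s15.png",sc[:,:,::-1])
h=fit.mask(w).astype(np.uint8);k,l,st,ce=cv2.connectedComponentsWithStats(h)
for i in range(1,k):
    if st[i,4]>300:
        g=ray(mw,[ce[i]],.010)[0];print(st[i],g[:2].round(4))
        if abs(g[0]-.42)<.06 and abs(g[1]-.19)<.06:
            run([(w,mw)],[*g[:2],.009]);run([(w,mw),(sc,ms)],[*g[:2],.009])
plan((.42,.19,.0215),180)
E
```

```text
[ 240  165   38   37 1097] [0.4243 0.1904]
pos [ 0.4285  0.1902 -0.0062] normal [-0.545  0.155  0.824] tilt deg 34.5 cost [0.033]
pos [0.4231 0.1906 0.0095] normal [-0.089  0.171  0.981] tilt deg 11.1 cost [0.127 0.082]
[ 29 242  29  26 393] [ 0.5178 -0.088 ]
[  0 259  32  40 943] [ 0.5614 -0.1465]
t 47.5 tcp [0.4195 0.1906 0.1881] ang 179.9 q6 -1.2 w 0.0683
shift [-0.001  -0.0007  0.2222] yaw -0.002
```

>>> {"method": "move_arm", "body": {"jaw": [0.8, 0.8, 0.8, 0.8, 0.8, 0.8, 0.8], "delta_pos": [[-0.006, 0, 0.05], [0, 0, 0.06], [0, 0, 0.06], [0, 0, 0.03], [0, 0, 0.022], [0, 0, 0], [0, 0, 0]], "yaw": [0, 0, 0, 0, 0, 0, 0]}}

```text
time_s: 48.2
tcp_pos: [0.4243, 0.1907, 0.0228]
orientation: [0.001, 1.0, -0.0, -0.0]
force: [0.6, 0.0, 0.3]
gripper_width: 0.0686
grasp_force: 0.0
```

>>> {"method": "move_arm", "body": {"jaw": [0.3, 0.3, 0.3, 0.3, 0.3, 0.3], "delta_pos": [[0, 0, 0], [0, 0, 0], [0, 0, 0], [0, 0, 0], [0, 0, 0], [0, 0, 0]], "yaw": [0, 0, 0, 0, 0, 0]}}

```text
time_s: 48.8
tcp_pos: [0.4249, 0.191, 0.0243]
orientation: [0.0, 1.0, 0.0, 0.001]
force: [-4.0, -0.8, 10.8]
gripper_width: 0.0429
grasp_force: 59.8
```

>>> {"method": "move_arm", "body": {"jaw": [0.3, 0.3, 0.3, 0.3, 0.3, 0.3, 0.3, 0.3], "delta_pos": [[0, 0, -0.02], [0, 0, -0.05], [0, 0, -0.06], [0, 0, -0.06], [-0.015, -0.06, 0], [-0.016, -0.062, 0], [-0.0155, -0.062, 0], [0, 0, 0]], "yaw": [0, 0, 0, 0, 0, 0, 0, 0]}}

```text
time_s: 49.6
tcp_pos: [0.4599, 0.0483, 0.1661]
orientation: [0.003, 1.0, -0.001, 0.001]
force: [0.2, 1.5, -0.9]
gripper_width: 0.0428
grasp_force: 61.4
```

>>> {"method": "move_arm", "body": {"jaw": [0.3, 0.3, 0.3], "delta_pos": [[0, 0, 0], [0, 0, 0], [0, 0, 0]], "yaw": [0, 0, 0]}}

```text
time_s: 49.9
tcp_pos: [0.4589, 0.0537, 0.1653]
orientation: [-0.0, 1.0, 0.0, 0.0]
force: [-0.3, 0.4, -0.1]
gripper_width: 0.043
grasp_force: 61.4
```

```bash
python3 - <<'E'
from h import *
plan((.4595,.0535,.0995),180)
E
```

```text
t 49.9 tcp [0.4589 0.0537 0.1653] ang 180.1 q6 -1.51 w 0.043
shift [-0.0008 -0.0003  0.0877] yaw 0.001
```

>>> {"method": "move_arm", "body": {"jaw": [0.3, 0.3, 0.3, 0.3, 0.3, 0.3, 0.3, 0.3], "delta_pos": [[-0.001, 0, 0.035], [0, 0, 0.035], [0, 0, 0.016], [0, 0, 0], [0, 0, 0.002], [0, 0, 0], [0, 0, 0], [0, 0, 0]], "yaw": [0, 0, 0, 0, 0, 0, 0, 0]}}

```text
time_s: 50.7
tcp_pos: [0.4599, 0.0527, 0.0994]
orientation: [0.0, 1.0, -0.0, 0.0]
force: [0.2, 0.1, -0.0]
gripper_width: 0.043
grasp_force: 61.4
```

>>> {"method": "move_arm", "body": {"jaw": [0.3, 0.3, 0.65, 0.65, 0.75, 0.75, 0.75, 0.75], "delta_pos": [[0, 0, 0.001], [0, 0, 0], [0, 0, 0], [0, 0, 0], [0, 0, 0], [0, 0, 0], [0, 0, -0.01], [0, 0, -0.03]], "yaw": [0, 0, 0, 0, 0, 0, 0, 0]}}

```text
time_s: 51.5
tcp_pos: [0.459, 0.0526, 0.1274]
orientation: [0.0, 1.0, -0.0, -0.002]
force: [0.4, -0.4, 0.2]
gripper_width: 0.0641
grasp_force: 0.0
```

>>> {"method": "move_arm", "body": {"jaw": [0.8, 0.8, 0.8, 0.8, 0.8, 0.8, 0.8], "delta_pos": [[0, 0, -0.05], [0, 0, -0.05], [0, 0, -0.05], [0.0, 0, 0], [0, 0, 0], [0, 0, 0], [0, 0, 0]], "yaw": [0, 0, 0, 0, 0, 0, 0]}}

```text
time_s: 52.2
tcp_pos: [0.4595, 0.0526, 0.2397]
orientation: [0.0, 1.0, -0.0, -0.001]
force: [-0.2, -0.4, -0.3]
gripper_width: 0.0681
grasp_force: 0.0
```

```bash
python3 - <<'E'
from h import *
plan((.4595,.0535,.0995),180)
m=camera_model("wrist");w=get_image("wrist");cv2.imwrite("pics/w16.png",w[:,:,::-1])
h=cv2.cvtColor(w,cv2.COLOR_RGB2HSV);mk=((h[...,0]>=22)&(h[...,0]<40)&(h[...,1]<145)&(h[...,2]>70)).astype(np.uint8)
k,l,st,ce=cv2.connectedComponentsWithStats(mk)
for i in range(1,k):
    if st[i,4]>150: print(st[i],"z.086",ray(m,[ce[i]],.088)[0,:2].round(4))
E
```

```text
t 52.2 tcp [0.4595 0.0526 0.2397] ang 180.0 q6 -1.51 w 0.0681
shift [-0.0003  0.0012  0.1869] yaw -0.0
[ 238  165   42   40 1273] z.086 [0.4581 0.0531]
[ 133  205   40   36 1127] z.086 [ 0.503  -0.0664]
[113 366  42  18 543] z.086 [ 0.7414 -0.1267]
```

>>> {"method": "move_arm", "body": {"jaw": [0.8, 0.8, 0.8, 0.8, 0.8, 0.8, 0.8, 0.8], "delta_pos": [[0, 0.05, -0.03], [0, 0.06, -0.03], [0, 0.06, 0], [0, 0.06, 0], [0, 0.06, 0], [0, 0.06, 0], [0, 0.06, 0], [0, 0, 0]], "yaw": [0, 0, 0, 0, 0, 0, 0, 0]}}

```text
time_s: 53.05
tcp_pos: [0.4592, 0.3638, 0.2839]
orientation: [-0.001, 1.0, -0.0, -0.001]
force: [0.6, -0.9, 0.4]
gripper_width: 0.0684
grasp_force: 0.0
```

```bash
python3 - <<'E'
from h import *
for n,r0 in(("top",15),("scene",15)):
    m=camera_model(n);im=get_image(n);cv2.imwrite(f"pics/{n}17.png",im[:,:,::-1])
    h=cv2.cvtColor(im,cv2.COLOR_RGB2HSV);mk=((h[...,0]>=21)&(h[...,0]<40)&(h[...,1]<145)&(h[...,2]>120)).astype(np.uint8)
    k,l,st,ce=cv2.connectedComponentsWithStats(mk)
    for i in range(1,k):
        if st[i,4]>60: print(n,st[i],"z.088",ray(m,[ce[i]],.088)[0,:2].round(4),"z.012",ray(m,[ce[i]],.012)[0,:2].round(4))
    # oatcake outlines: disc score map near expected places
    for g in((.634,-.060),(.504,-.0665),(.4587,.0535)):
        print(n,"oat",g,np.round(blob(n,im,m,g,.070,.028,.042),4))
m=camera_model("wrist");m16=cv2.imread("pics/w16.png")
print(manip.observe()["tcp_pos"],manip.observe()["force"])
E
```

```text
top [  2   0  65  16 501] z.088 [1.2437 0.7276] z.012 [1.3045 0.7789]
top [ 62   0 116  13 770] z.088 [1.2353 0.4483] z.012 [1.2954 0.4797]
top [178   0  57   9 278] z.088 [1.2293 0.1673] z.012 [1.289  0.1786]
top [235   0 114   8 480] z.088 [ 1.2265 -0.0973] z.012 [ 1.2861 -0.1049]
top [349   0  57   6 230] z.088 [ 1.2257 -0.3837] z.012 [ 1.2852 -0.4118]
top [405   0  56   6 204] z.088 [ 1.2259 -0.5666] z.012 [ 1.2854 -0.6077]
top [460   0  28   7  99] z.088 [ 1.2278 -0.7046] z.012 [ 1.2874 -0.7556]
top [486   0  26   7 112] z.088 [ 1.2278 -0.7932] z.012 [ 1.2875 -0.8504]
top [295  67  44   5 143] z.088 [ 0.9907 -0.1776] z.012 [ 1.0334 -0.1909]
top [340  66  94   6 327] z.088 [ 0.991  -0.3873] z.012 [ 1.0337 -0.4156]
top [470  66  42   5 148] z.088 [ 0.9916 -0.7218] z.012 [ 1.0343 -0.774 ]
top [241  68  50   5 138] z.088 [ 0.9899 -0.0236] z.012 [ 1.0326 -0.026 ]
top [ 95  70 124   7 403] z.088 [0.9901 0.3072] z.012 [1.0328 0.3285]
top [  0  74  80   7 262] z.088 [0.9899 0.6909] z.012 [1.0326 0.7395]
top [ 474  196   38  113 2198] z.088 [ 0.4242 -0.6404] z.012 [ 0.4264 -0.6867]
top [
[... 570 characters left out ...]
12 [1.0012 0.7793]
scene [118  66  16  27  92] z.088 [-0.0882  0.1377] z.012 [-0.1617  0.1872]
scene [82 70 15 27 99] z.088 [-0.2134  0.0383] z.012 [-0.2958  0.0806]
scene [229 153  13  11 114] z.088 [0.4619 0.0493] z.012 [0.4282 0.0924]
scene [219 185  14  12 139] z.088 [ 0.5058 -0.0699] z.012 [ 0.4753 -0.0354]
scene [140 272  18  17 243] z.088 [ 0.4923 -0.419 ] z.012 [ 0.4608 -0.4097]
scene [   0  293  121   91 4680] z.088 [ 0.3645 -0.7251] z.012 [ 0.3238 -0.7379]
scene oat (0.634, -0.06) [ 0.6338 -0.0552 40.9257]
scene oat (0.504, -0.0665) [ 0.5002 -0.0602 42.6536]
scene oat (0.4587, 0.0535) [ 0.4554  0.0618 35.3503]
[0.4596758  0.36042795 0.28452183] [ 0.66292817 -0.87699397  0.07647277]
```

```bash
python3 -c "
from bench import manip
print(manip.hand_in())"
```

```text
the job is handed in; nothing more can be done
None
```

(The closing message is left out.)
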